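# Set the probe checker to 40 and load the probe

### The job

Get the probe checker ready for a check: turn its numbered sleeve so that it clicks in at 40 against the pointer, and let go of it. Then take the thin steel-stemmed probe out of the rack and put its stem into the narrow well of the checker's metal block, fully home with its collar flush on the block, and let go. Leave the tubes, the dish and the marker where they are.

Things in the scene. Friction and masses are not known exactly. Their poses are not given: they have to be found in the camera images.
- dial (a joint): Angle of the numbered sleeve (rad): 0 with 10 at the pointer, 0.4 more per further 10 (40 at 1.2, 80 at 2.8); grows anticlockwise seen looking at the free end. A spring ball clicks in at each number and pulls it in from up to 0.15 rad away; turning over a click takes under 0.2 N m. Stops 0.1 rad outside 10 and 80. Starts at 50, 60 or 70.
- dial_grip (a point): Point to grip on the axis of the sleeve, a black ribbed cylinder, diameter 39 mm, 45 mm long, on a black flange (83 mm, 8 mm thick) with white numbers 10 to 80. z: out of the free end along the axis, which leans 35 degrees from vertical to the checker's front (robot side). Free end 21 mm out from here, flange face 24 mm in. Turns with the sleeve; 40 mm free round it.
- index (a point): White pointer on the sloped grey face of the checker, just outside the flange on the uphill side (away from the robot): the number that stands at it is the value set.
- checker: The probe checker, fixed: black base 165 x 235 x 14 mm; on its right a grey sloped console 112 mm wide with the sleeve (upper edge 124 mm high); on its left an aluminium block 80 x 66 mm, top 82 mm above the bench. Origin at bench height under the console; x to its back, y to its left, z up.
- well (a point): Centre of the mouth of the narrow well, in the top face of the aluminium block (z up; 82 mm above the bench): a round vertical hole 11 mm in diameter and 50 mm deep with a 2 mm bevel. It is the hole nearer the robot; the other, 36 mm behind it, is 23 mm wide and is not used.
- probe_mid (a point): Centre of the probe's black grip, 18 mm in diameter, 50 mm long; z up along the probe. It stands upright, loose, in a hole of the rack, 45 g. Below the grip a steel collar (22 mm, 4 mm thick; underside 29 mm below this point, resting on the rack's top plate), then a steel stem 8 mm in diameter, 40 mm long, tapered tip 69 mm below this point.
- probe_collar (a point): Centre of the underside of the probe's collar, on its axis; z up along the probe. It lies on the mouth of the well when the probe is fully home.
- rack: Tube rack 56 x 134 x 62 mm, fixed; two rows of five 12 mm square holes along its long side (its y axis), rows 14 mm either side of the middle, holes 23 mm apart; top plate 48 mm above the bench. The probe and two tubes stand in it, at least 45 mm apart. Origin at the centre of its underside, z up.
- sample_tube: Capped sample tube, 16 mm in diameter and 82 mm tall, standing loose in the rack, to be left there; origin at its foot, 3 mm above the bench.
- other_tube: The other capped sample tube, of the same size, standing loose in the rack, to be left there; origin at its foot.
- marker: Black marker pen lying on the bench, 15 x 128 x 17 mm, length along its y axis; to be left alone.
- dish: Shut petri dish, 90 mm in diameter and 15 mm high, flat on the bench; to be left alone.
Things that resemble listed ones, but are neither listed nor needed, are in the scene too. Leave any blue look-alike of the part that bears probe_mid alone.

How it is judged (in metres and radians):
On the way:
1. the sleeve is clicked in at 40 and let go, with the probe not yet in the well (value of joint dial between 1.1 and 1.3 rad and contact force between the fingers and checker below 0.2 N and distance between probe_collar and well above 0.045 m), for 0.2 s.
At the end, for the whole second after the job is handed in: The sleeve rests in the notch of 40 (joint 1.2 within 0.1 rad) and the probe stands at rest in the narrow well, its axis within 4 mm of the well's, upright within 0.1 rad, the collar's underside within 3 mm of the block's top (value of joint dial between 1.1 and 1.3 rad and horizontal distance between probe_collar and well below 0.004 m and z of probe_collar in the frame of well between -0.003 and 0.003 m and angle between probe_mid's own z axis and vertical below 0.1 rad and linear speed of probe below 0.01 m/s); the robot touches nothing.
It fails at once if a sample tube is shifted by more than 30 mm (distance of any of sample_tube, other_tube from where it was at the start of the episode above 0.03 m).
It fails at once if the marker or the dish is shifted by more than 40 mm (distance of any of marker, dish from where it was at the start of the episode above 0.04 m).
It also fails if it takes over 59 s, if anything falls off the work surface, if the arm or the gripper's body presses on something with over 40 N, if the wrist force passes 120 N, or if a joint passes its speed limit or range.

### The arm

A 6-joint arm with a two-finger parallel gripper is mounted at the origin on a cart in front of the work surface, level with it; the furniture and walls round the work are solid. World frame = base frame: x ahead of the robot, y to its left, z up, the work surface at z = 0. Lengths are in m, angles in degrees, forces in N, time in s.
With the tool pointing down it reaches from about 0.35 to 0.875 m from the base axis. Payload 4.2 kg.
Tool frame: the origin (TCP) lies at the very end of the fingers, on their centre line; the grasp point (between the pads) lies 19 mm behind it (tcp_to_grasp is the z of the grasp point in the tool frame, in m); z points along the fingers, y is the direction in which the jaws open and shut (so a half turn about z gives the same grasp; the last joint's range is limited). The gripper opens to 87 mm and grips with 3 to 60 N. Pads are 19 mm wide; open, the fingers measure 117 mm over their backs; the gripper's body (75 mm by 190 mm) begins 51 mm behind the grasp point.
Start: joints at [-54.683, 22.042, 0.453, 0, -68.411, -14.817], TCP at [0.219, -0.585, 0.223] pointing down, gripper open.
Joint ranges: [-179.83, 179.83], [-69.29, 118.12], [-61.27, 80.66], [-181.25, 117.63], [-171.15, -9.14], [-177.46, 177.46]. Speed limits (degrees/s): [159.86, 159.86, 180, 180, 180, 180].

### API

Orientations are given as a 3x3 rotation matrix whose columns are the frame's x, y, z axes.
In Python, from station import sense, capture, camera_params, finish_job, tcp_to_grasp gives the robot as it stands.
- The arm moves only by the shell command python3 -m inch 'ROWS'. ROWS is JSON, a list of rows, each an object of numbers: "jaw": the closure in counts, from 0 (fully open) to 255 (shut); "x", "y", "z": the shift along the world's x, y, z normalised to -1 to 1, where 1 is 0.06 m; "ax", "ay", "az": the turn, a rotation vector about the world's x, y, z normalised to -1 to 1, where 1 is 10 degrees. A call has 1 to 12 rows; each row shifts and turns the pose as measured when the row begins; what a row does not reach is not made up. A row lasts 1/8 s, in which the tool goes at most 62.5 mm and 10.7 degrees, less where a joint would pass 70% of its speed; a pose out of reach is approached as far as the arm can. A call with a number of a shift or a turn outside -1 to 1 is refused whole. A call with a gripper value outside its range is refused whole. The fingers move at their own pace and stop on an object; the grip force is fixed at half the most. Time passes only in rows, so rows that do not move let the fingers close. It gives the time, the measured TCP pose, the force and the opening at its end, in the units of the state.
- sense(): the state, without advancing time (a new reading comes with each control period).
- capture(name): name is "side" or "top"; returns the picture (420x560x3 uint8, red, green, blue); there is no depth.
- camera_params(name): a dict with "vfov" (degrees; the focal length in pixels is half the picture's height over the tangent of half this angle, whatever the lens; pixels are square), "cx", "cy" (the principal point, pixels), "R" (3x3) and "t" (3): a world point X has camera coordinates R X + t. Camera axes: x right, y down, z forward; pixel columns grow to the right and rows downward; lengths in m; the calibration is good to about 2 mm. A picture is of the moment at which its call begins. camera_params takes no time and is no camera call.
- finish_job(): hands the job in, once; it reports no verdict.
The state is a dict: "time_s": time; "joints": joint angles; "joint_velocities": joint speeds; "effort": joint torques, N m; "tcp_pos": TCP position; "ee_rot": TCP orientation; "wrist_force": force on the tool from outside, world axes, zero at the start; "moment": the same for the moment, N m; "gripper_width": opening from 0.0 (shut) to 1.0 (fully open).
Only numpy, scipy, OpenCV 4.12 (cv2) and the standard library are available. Lean on these libraries where they do the work, as an engineer would, in place of code of your own. Each camera call takes 0.05 s, during which the arm holds its last target.

## Working session

There is one attempt and no reset: what is moved stays moved. The work goes in short steps, Python scripts to look and compute and a shell command to move; the robot and the scene stay as the last step left them, time stands still between calls to the robot, and variables do not carry over. Pictures are saved under pics/ and viewed, and the job is handed in when it is done.

```bash
mkdir -p pics; ls; python3 - <<'E'
from station import *
import cv2
for n in ("side","top"):
    im=capture(n); cv2.imwrite(f"pics/{n}0.png",im[...,::-1]); print(n,camera_params(n))
print(sense()); print(tcp_to_grasp)
E
```

```text
pics
side {'vfov': 42.75009184772419, 'cx': 270.6302919798808, 'cy': 210.08236933955084, 'R': array([[-0.99744523, -0.06920057, -0.01772861],
       [-0.01530072,  0.44937538, -0.89321199],
       [ 0.06977758, -0.89065877, -0.44928615]]), 't': array([0.52211115, 0.13097511, 1.0987874 ])}
top {'vfov': 46.817817716136155, 'cx': 287.83209482841386, 'cy': 205.3671988015307, 'R': array([[ 0.0146254 , -0.99988446, -0.00414248],
       [-0.98583839, -0.01372751, -0.16713535],
       [ 0.16705917,  0.00652824, -0.98592526]]), 't': array([-0.05446647,  0.50114047,  1.30392182])}
{'time_s': 0.1, 'joints': array([-5.46827844e+01,  2.20873730e+01,  3.87436100e-01, -2.33630300e-02,
       -6.84122022e+01, -1.48158306e+01]), 'joint_velocities': array([0.03645114, 0.01212884, 0.21637467, 0.06124459, 0.01584165,
       0.06119155]), 'effort': array([-1.80108409e-04, -3.91689384e+01,  1.87933946e+01,  4.23189148e+00,
        1.34513166e-02, -7.47945160e-05]), 'tcp_pos': array([ 0.21870338, -0.58490955,  0.22156216]), 'ee_rot': array([[-9.36716332e-01, -3.50088329e-01, -8.22063993e-04],
       [-3.50089269e-01,  9.36714581e-01,  1.81617145e-03],
       [ 1.34218898e-04,  1.98903324e-03, -9.99998013e-01]]), 'wrist_force': array([0.34588787, 0.0229427 , 0.45122312]), 'moment': array([-0.01280182,  0.0199953 ,  0.02238688]), 'gripper_width': 1.003959970833044}
-0.0187
```

View pics/side0.png

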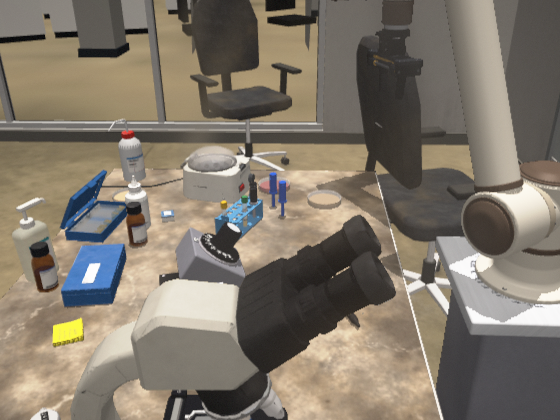

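View pics/top0.png

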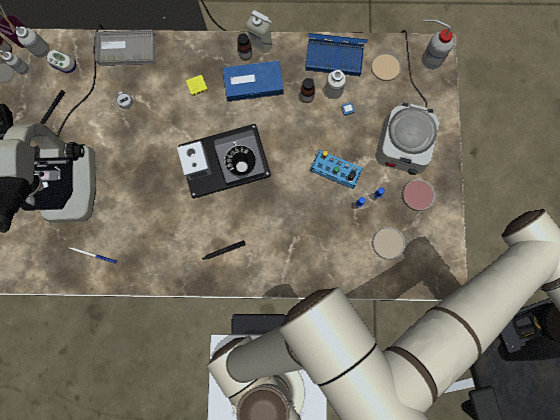

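```bash
python3 - <<'E'
import cv2,numpy as np
a=cv2.imread("pics/top0.png");b=cv2.imread("pics/side0.png")
def c(im,x0,y0,x1,y1,f): return cv2.resize(im[y0:y1,x0:x1],None,fx=f,fy=f,interpolation=cv2.INTER_CUBIC)
cv2.imwrite("pics/c1.png",c(a,170,115,280,205,7))
cv2.imwrite("pics/c2.png",c(a,300,135,410,215,7))
cv2.imwrite("pics/c3.png",c(b,165,160,305,290,5)[:600])
E
```

```text
(no output)
```

View pics/c1.png

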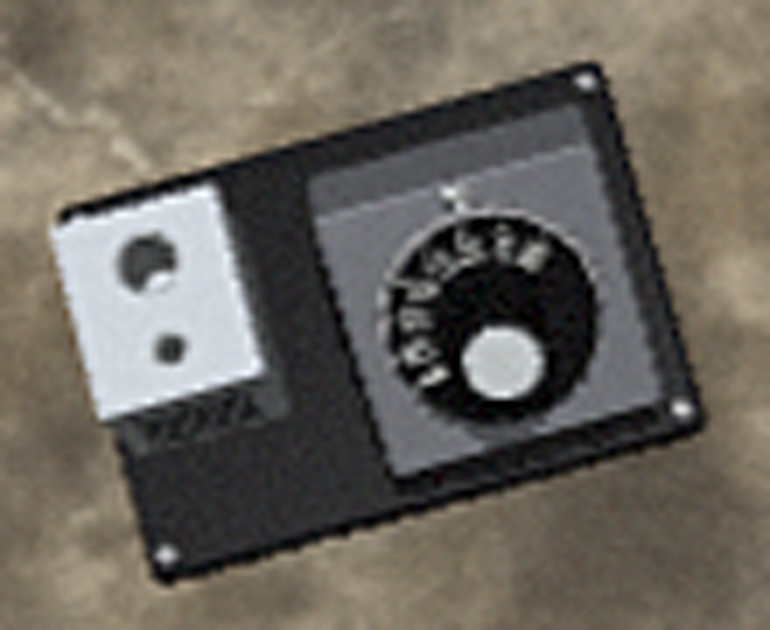

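View pics/c2.png

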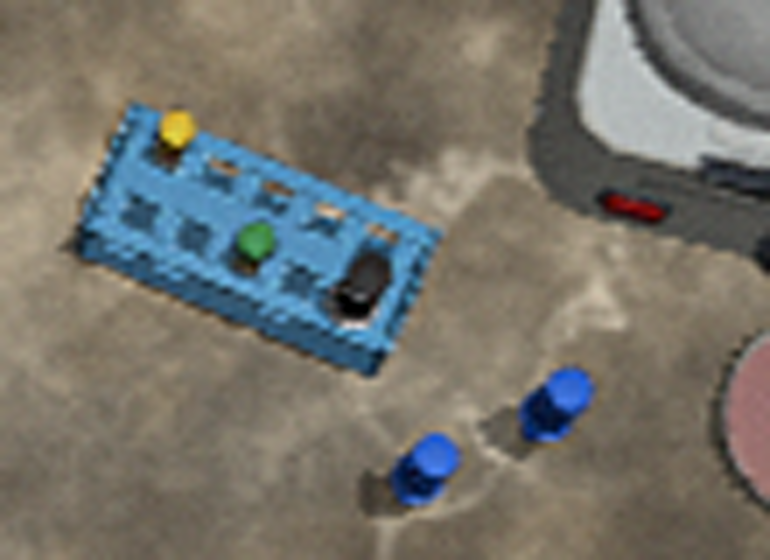

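View pics/c3.png

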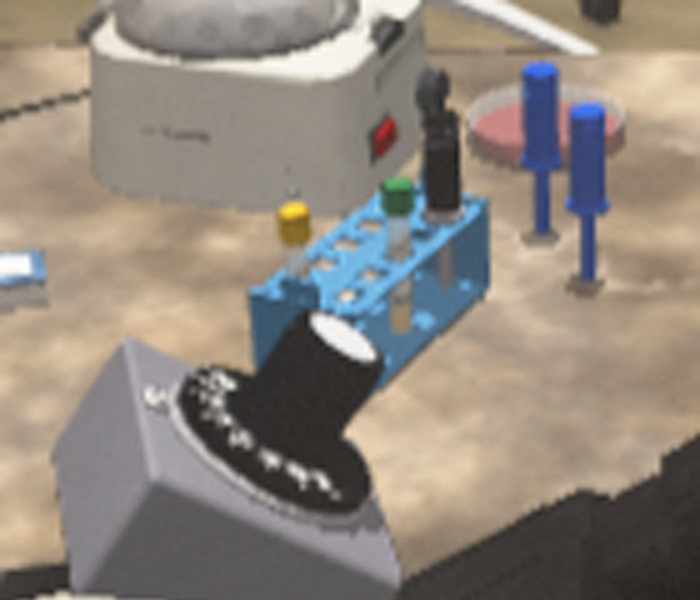

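```bash
cat > h.py <<'E'
import numpy as np,cv2
from station import camera_params
P={n:camera_params(n) for n in("side","top")}
def ray(n,u,v):
    p=P[n];f=210/np.tan(np.radians(p["vfov"]/2))
    d=p["R"].T@np.array([(u-p["cx"])/f,(v-p["cy"])/f,1]);return -p["R"].T@p["t"],d/np.linalg.norm(d)
def onz(n,u,v,z):
    o,d=ray(n,u,v);return o+d*(z-o[2])/d[2]
def onplane(n,u,v,p0,nn):
    o,d=ray(n,u,v);return o+d*(((p0-o)@nn)/(d@nn))
def proj(n,X):
    p=P[n];f=210/np.tan(np.radians(p["vfov"]/2));c=p["R"]@np.asarray(X)+p["t"];return np.array([f*c[0]/c[2]+p["cx"],f*c[1]/c[2]+p["cy"]])
def tri(a,b):
    (o1,d1),(o2,d2)=ray("top",*a),ray("side",*b)
    s=np.linalg.lstsq(np.c_[d1,-d2],o2-o1,rcond=None)[0]
    p,q=o1+s[0]*d1,o2+s[1]*d2;return (p+q)/2,np.linalg.norm(p-q)
def cr(x,y,f,ox,oy): return (x+.5)/f-.5+ox,(y+.5)/f-.5+oy
E
python3 - <<'E'
from h import *
np.set_printoptions(precision=4,suppress=True)
a=cv2.imread("pics/top0.png");b=cv2.imread("pics/side0.png")
def cen(im,x0,y0,x1,y1,lo,hi):
    m=cv2.inRange(cv2.cvtColor(im,cv2.COLOR_BGR2GRAY)[y0:y1,x0:x1],lo,hi)
    n,l,s,c=cv2.connectedComponentsWithStats(m)
    k=1+np.argmax(s[1:,4]);print(s[k]);return c[k]+[x0,y0]
t=cen(a,234,158,250,175,150,255); s=cen(b,226,221,242,234,170,255)
print(t,s); F,r=tri(t,s);print("free end",F,r)
w=cen(a,190,160,198,169,0,150);print("well px",w,onz("top",*w,.082))
big=cr(147,262,7,170,115);print("wide",onz("top",*big,.082))
cs=[onz("top",*cr(x,y,7,170,115),.082) for x,y in[(52,230),(210,185),(265,370),(103,418)]]
print(np.array(cs),[np.linalg.norm(cs[i]-cs[(i+1)%4]) for i in range(4)])
bc=[onz("top",*cr(x,y,7,170,115),.014) for x,y in[(60,212),(592,64),(704,425),(160,583)]]
print(np.array(bc),[np.linalg.norm(bc[i]-bc[(i+1)%4]) for i in range(4)])
for i,j in((0,1),(3,2),(3,0),(2,1)):
    d=bc[j]-bc[i];print(np.degrees(np.arctan2(d[1],d[0])))
E
```

```text
[ 2  4 11 10 83]
[ 1  2 13  9 59]
[241.2892 166.3133] [233.2712 226.9492]
free end [0.5867 0.075  0.1388] 0.0007885819212740324
[ 2  3  5  4 15]
well px [193.8667 164.4667] [0.6049 0.2108 0.082 ]
wide [0.6399 0.2215 0.082 ]
[[0.6524 0.2595 0.082 ]
 [0.6716 0.1982 0.082 ]
 [0.5971 0.1734 0.082 ]
 [0.577  0.2356 0.082 ]] [np.float64(0.06420530823013014), np.float64(0.07855012538447706), np.float64(0.06539864212773311), np.float64(0.07908911498434325)]
[[0.68   0.2733 0.014 ]
 [0.7469 0.0547 0.014 ]
 [0.5933 0.0048 0.014 ]
 [0.5245 0.2244 0.014 ]] [np.float64(0.2285748685988012), np.float64(0.16146296655758957), np.float64(0.23013803429006754), np.float64(0.1629972524094161)]
-72.99486992573414
-72.60804864162631
17.437661158781488
17.994650730404203
```

```bash
python3 - <<'E'
from h import *
np.set_printoptions(precision=4,suppress=True)
a=cv2.imread("pics/top0.png");b=cv2.imread("pics/side0.png")
F=np.array([0.5867,0.075,0.1388]);y=np.radians(17.4)
cx=np.array([np.cos(y),np.sin(y),0]);cy=np.array([-np.sin(y),np.cos(y),0])
n=np.cos(np.radians(35))*np.array([0,0,1])-np.sin(np.radians(35))*cx
up=np.cross(cy,n)*1; up=up if up[2]>0 else -up
C=F-.045*n; print("n",n,"grip",F-.021*n,"flange",C,"up",up)
# index pointer check
ipx=cr(453,197,7,170,115); I=onplane("top",*ipx,C-.008*n,n)-C; print("index up,left",I@up,I@cy)
# rectify the flange plane: remap
N=600; g=np.arange(N); s=.0001833*1.0
out=[]
for nm,im in(("top",a),("side",b)):
    mx=np.zeros((N,N),np.float32);my=mx.copy()
    L,U=-(g-300)*s,-(g-300)*s
    X=C[None,None]+L[None,:,None]*cy+U[:,None,None]*up
    p=P[nm];f=210/np.tan(np.radians(p["vfov"]/2));c=X@p["R"].T+p["t"]
    o=cv2.remap(im,(f*c[...,0]/c[...,2]+p["cx"]).astype(np.float32),(f*c[...,1]/c[...,2]+p["cy"]).astype(np.float32),cv2.INTER_CUBIC)
    cv2.circle(o,(300,300),int(.0415/s),(0,255,255),1); out.append(cv2.resize(o,(400,400)))
cv2.imwrite("pics/rect.png",np.hstack(out))
E
```

```text
n [-0.5473 -0.1715  0.8192] grip [0.5982 0.0786 0.1216] flange [0.6113 0.0827 0.1019] up [0.7817 0.245  0.5736]
index up,left 0.050629944470701876 0.0006949326350461502
```

View pics/rect.png

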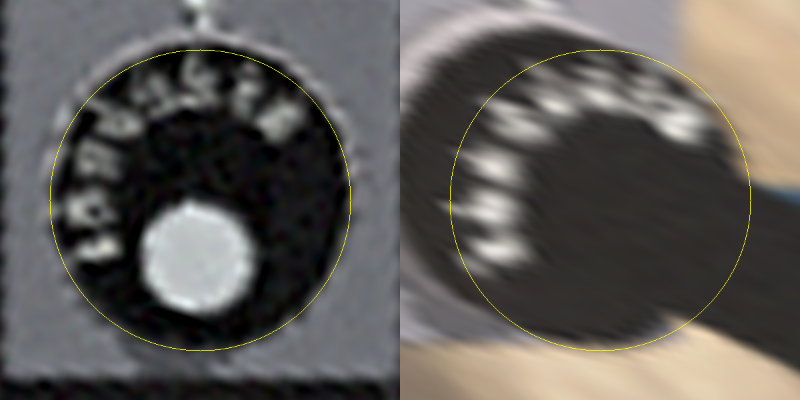

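```bash
cat >> h.py <<'E'
from scipy.spatial.transform import Rotation as Ro
F=np.array([0.5867,0.075,0.1388]);_y=np.radians(17.4)
cx=np.array([np.cos(_y),np.sin(_y),0]);cy=np.array([-np.sin(_y),np.cos(_y),0])
n=np.cos(np.radians(35))*np.array([0,0,1])-np.sin(np.radians(35))*cx
up=np.cross(cy,n); up=up if up[2]>0 else -up
C=F-.045*n
def dialR(deg):
    Y=Ro.from_rotvec(n*np.radians(deg)).apply(cy);Z=-n;return np.c_[np.cross(Y,Z),Y,Z]
def todo(p,R):
    from station import sense
    s=sense();d=(np.asarray(p)-s["tcp_pos"])/.06
    r=np.degrees((Ro.from_matrix(R)*Ro.from_matrix(s["ee_rot"]).inv()).as_rotvec())/10
    np.set_printoptions(precision=3,suppress=True)
    print("t",s["time_s"],"tcp",s["tcp_pos"],"j",s["joints"],"w",s["gripper_width"],"F",s["wrist_force"],"M",s["moment"])
    print("shift units",d,"turn units",r)
E
python3 -c "
from h import *
todo(C+.11*n,dialR(23))"
```

```text
t 0.1 tcp [ 0.219 -0.585  0.222] j [-54.683  22.087   0.387  -0.023 -68.412 -14.816] w 1.003959970833044 F [0.346 0.023 0.451] M [-0.013  0.02   0.022]
shift units [ 5.54  10.813 -0.492] turn units [ 0.447 -3.494  1.925]
```

```bash
python3 -m inch '[{"x":0.45,"y":0.85,"z":0.1},{"x":0.45,"y":0.85},{"x":0.45,"y":0.85},{"x":0.45,"y":0.85},{"x":0.45,"y":0.85},{"x":0.45,"y":0.85}]'; python3 -c "
from h import *
todo(C+.11*n,dialR(23))"
```

```text
t 0.1 tcp [ 0.219 -0.585  0.222] j [-54.683  22.087   0.387  -0.023 -68.412 -14.816] w 1.003959970833044 F [0.346 0.023 0.451] M [-0.013  0.02   0.022]
shift units [ 5.54  10.813 -0.492] turn units [ 0.447 -3.494  1.925]$[0]: bad value
```

```bash
python3 -m inch '[{"jaw":0,"x":0.45,"y":0.85,"z":0.1,"ax":0,"ay":0,"az":0},{"jaw":0,"x":0.45,"y":0.85,"z":0,"ax":0,"ay":0,"az":0},{"jaw":0,"x":0.45,"y":0.85,"z":0,"ax":0,"ay":0,"az":0},{"jaw":0,"x":0.45,"y":0.85,"z":0,"ax":0,"ay":0,"az":0}]'; python3 -c "
from h import *
todo(C+.11*n,dialR(23))"
```

```text
time_s: 0.6
tcp_pos: [0.3267, -0.3775, 0.224]
ee_rot: [[-0.939, -0.343, -0.004], [-0.343, 0.939, 0.005], [0.002, 0.006, -1.0]]
wrist_force: [1.2, 0.7, 0.9]
gripper_width: 1.0
t 0.6 tcp [ 0.327 -0.377  0.224] j [-30.557   9.87  -16.329  -0.172 -64.155 -39.333] w 0.9995586112582291 F [1.16  0.698 0.893] M [ 0.007 -0.178  0.003]
shift units [ 3.741  7.355 -0.533] turn units [ 0.416 -3.518  1.962]
```

Works as expected (all fields are needed). Continue, with the turn.

```bash
python3 -m inch '[{"jaw":40,"x":0.5,"y":0.95,"z":0.1,"ax":0,"ay":0,"az":0},{"jaw":40,"x":0.5,"y":0.95,"z":0.1,"ax":0,"ay":0,"az":0},{"jaw":40,"x":0.5,"y":0.95,"z":0.1,"ax":0.1,"ay":-0.7,"az":0.4},{"jaw":40,"x":0.5,"y":0.95,"z":0.1,"ax":0.1,"ay":-0.7,"az":0.4},{"jaw":40,"x":0.5,"y":0.95,"z":0.1,"ax":0.1,"ay":-0.7,"az":0.4},{"jaw":40,"x":0.5,"y":0.95,"z":0,"ax":0.1,"ay":-0.7,"az":0.4},{"jaw":40,"x":0.3,"y":0.8,"z":0,"ax":0,"ay":-0.7,"az":0.35}]'; python3 -c "
from h import *
todo(C+.11*n,dialR(23))"
```

```text
time_s: 1.48
tcp_pos: [0.5189, 0.0046, 0.2542]
ee_rot: [[-0.585, -0.588, 0.558], [-0.607, 0.774, 0.18], [-0.538, -0.234, -0.81]]
wrist_force: [1.6, -0.9, -0.2]
gripper_width: 0.84
t 1.475 tcp [0.519 0.005 0.254] j [ 18.769  -4.671 -36.837   1.417 -21.942 -68.575] w 0.8399042870104958 F [ 1.589 -0.89  -0.208] M [-0.519  1.165 -0.096]
shift units [ 0.536  0.987 -1.035] turn units [-0.001  0.094 -0.085]
```

```bash
python3 -m inch '[{"jaw":40,"x":0.5,"y":0.9,"z":-0.5,"ax":0,"ay":0.1,"az":-0.08},{"jaw":40,"x":0.1,"y":0.1,"z":-0.5,"ax":0,"ay":0,"az":0},{"jaw":40,"x":0,"y":0,"z":0,"ax":0,"ay":0,"az":0}]'; python3 - <<'E'
from h import *
from station import capture
todo(C+.11*n,dialR(23))
for k in("top","side"):
    im=capture(k)[...,::-1];cv2.imwrite(f"pics/{k}1.png",im)
    q=im[90:220,150:300] if k=="top" else im[130:290,150:320]
    cv2.imwrite(f"pics/{k}1c.png",cv2.resize(q,None,fx=3.6,fy=3.6,interpolation=cv2.INTER_CUBIC))
E
```

```text
time_s: 1.85
tcp_pos: [0.546, 0.0515, 0.2013]
ee_rot: [[-0.601, -0.589, 0.541], [-0.605, 0.777, 0.174], [-0.523, -0.223, -0.823]]
wrist_force: [0.4, 0.2, -0.0]
gripper_width: 0.837
t 1.85 tcp [0.546 0.052 0.201] j [ 23.127   2.239 -44.524  19.062  -9.233 -90.124] w 0.8370114432385629 F [ 0.44   0.226 -0.006] M [-0.356  1.071  0.011]
shift units [ 0.085  0.206 -0.154] turn units [ 0.015 -0.035 -0.049]
```

View pics/side1c.png

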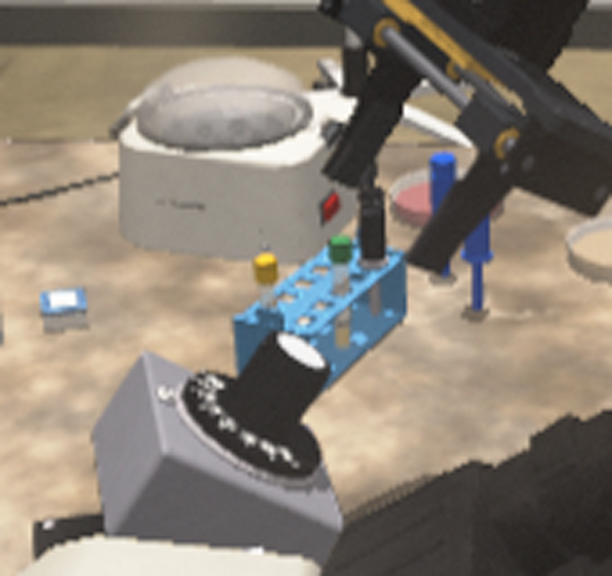

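View pics/top1c.png

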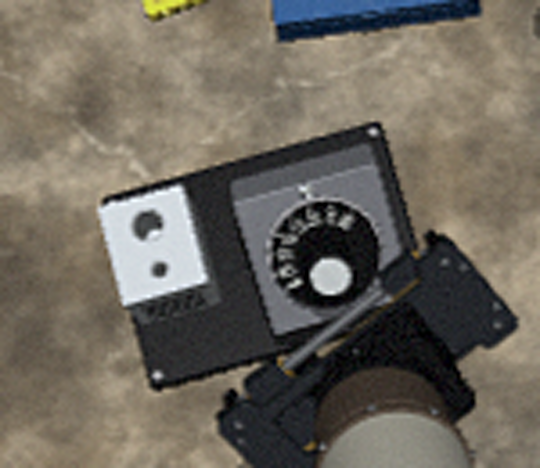

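```bash
cat > kin.py <<'E'
import numpy as np
from scipy.spatial.transform import Rotation as Ro
from scipy.optimize import least_squares
e=lambda a,d:Ro.from_euler(a,d,degrees=True)
def fk(j,p,s4=1,s6=-1):
    a,h,L1,Lf,ez,Lt=p
    R=e('z',j[0]);X=R.apply([a,0,h]);R=R*e('y',j[1]);X=X+R.apply([0,0,L1]);R=R*e('y',-j[2]);X=X+R.apply([Lf,0,ez])
    R=R*e('x',s4*j[3])*e('y',-j[4]);X=X+R.apply([Lt,0,0]);R=R*e('x',s6*j[5])
    M=R.as_matrix();Z=M[:,0];Y=-M[:,2];return X,np.c_[np.cross(Y,Z),Y,Z]
D=[([-54.683,22.087,.387,-.023,-68.412,-14.816],[.21870,-.58491,.22156]),
([-30.557,9.87,-16.329,-.172,-64.155,-39.333],[.3267,-.3775,.2240]),
([18.769,-4.671,-36.837,1.417,-21.942,-68.575],[.5189,.0046,.2542]),
([23.127,2.239,-44.524,19.062,-9.233,-90.124],[.5460,.0515,.2013])]
def fit(s4): 
    w=lambda p:np.r_[np.ravel([fk(j,p,s4)[0]-x for j,x in D]),(p-[0,.3,.4,.4,0,.2])*1e-3]
    return least_squares(w,[0,.3,.4,.4,0,.2])
if __name__=="__main__":
    np.set_printoptions(precision=4,suppress=True)
    for s4 in(1,-1):
        r=fit(s4);print(s4,r.x,r.cost,np.abs(r.fun[:-6]).max());
        print(fk(D[3][0],r.x,s4)[1]); print(fk(D[2][0],r.x,s4)[1])
E
python3 kin.py
```

```text
1 [ 0.289  -0.0788  0.4009  0.1185  0.0967  0.1182] 0.054658905267596376 0.15968534955806418
[[-0.8531 -0.1506  0.4996]
 [-0.0116  0.9627  0.2704]
 [-0.5217  0.2249 -0.823 ]]
[[-0.6078 -0.5707  0.5522]
 [-0.5697  0.7978  0.1974]
 [-0.5532 -0.1946 -0.81  ]]
-1 [-0.0286  0.1175  0.7157  0.4006  0.0052  0.4276] 0.049326904825324855 0.15436532650594464
[[-0.6008 -0.5887  0.5408]
 [-0.6049  0.7771  0.174 ]
 [-0.5227 -0.2226 -0.823 ]]
[[-0.585  -0.5885  0.5581]
 [-0.607   0.7741  0.1799]
 [-0.5379 -0.2335 -0.81  ]]
```

```bash
sed -i 's/a,h,L1,Lf,ez,Lt=p/a,h,L1,Lf,ez,Lt,d=p/; s/\[a,0,h\]/[a,d,h]/; s/s4=1,/s4=-1,/' kin.py; sed -i 's/\[0,.3,.4,.4,0,.2\]/[0,.3,.4,.4,0,.2,-.16]/g; s/:-6/:-7/; s/in(1,-1)/in(-1,)/' kin.py; python3 kin.py
```

```text
-1 [ 0.1218  0.0246  0.5666  0.267   0.0485  0.2811 -0.158 ] 9.285920926958147e-05 0.006652003821121549
[[-0.6008 -0.5887  0.5408]
 [-0.6049  0.7771  0.174 ]
 [-0.5227 -0.2226 -0.823 ]]
[[-0.585  -0.5885  0.5581]
 [-0.607   0.7741  0.1799]
 [-0.5379 -0.2335 -0.81  ]]
```

```bash
sed -i 's/\*1e-3/*1e-4/' kin.py; cat > ik.py <<'E'
from h import *; import kin
p=kin.fit(-1).x;print(p)
def ik(X,R,j0):
    def w(j):
        x,M=kin.fk(j,p);return np.r_[(x-X)*10,(Ro.from_matrix(M)*Ro.from_matrix(R).inv()).as_rotvec()]
    r=least_squares(w,j0);return r.x,r.cost
from scipy.optimize import least_squares
if __name__=="__main__":
  np.set_printoptions(precision=1,suppress=True)
  for dl in(0,8,12,16):
    for ang in(23,-23,68,22):
      R0=dialR(ang);Y=R0[:,1]
      T=Ro.from_rotvec(Y*np.radians(dl)).as_matrix()@R0
      if T[2,2]>R0[2,2]: T=Ro.from_rotvec(-Y*np.radians(dl)).as_matrix()@R0
      for dd in(.01,.1): print(dl,ang,dd,*ik(C+dd*n,T,[10,10,-20,0,-35,-75]),"Z",T[:,2])
E
python3 kin.py;python3 ik.py
```

```text
-1 [ 0.1218  0.0245  0.5666  0.267   0.0486  0.2811 -0.158 ] 9.27873862194783e-05 0.006652565670314331
[[-0.6008 -0.5887  0.5408]
 [-0.6049  0.7771  0.174 ]
 [-0.5227 -0.2226 -0.823 ]]
[[-0.585  -0.5885  0.5581]
 [-0.607   0.7741  0.1799]
 [-0.5379 -0.2335 -0.81  ]]
[ 0.12180139  0.02454467  0.56663845  0.26699797  0.04855428  0.28108461
 -0.15797443]
0 23 0.01 [ 24.5  16.1 -51.7 -18.3  13.2 -55. ] 3.325985641431768e-17 Z [ 0.5  0.2 -0.8]
0 23 0.1 [  25.5    4.3  -46.3   45.    -6.6 -118.5] 7.007218420848805e-24 Z [ 0.5  0.2 -0.8]
0 -23 0.01 [  24.5   16.1  -51.7  -18.3   13.2 -101. ] 4.3241586985488514e-24 Z [ 0.5  0.2 -0.8]
0 -23 0.1 [  25.5    4.3  -46.3   45.    -6.6 -164.5] 1.1623272739140292e-21 Z [ 0.5  0.2 -0.8]
0 68 0.01 [ 24.5  16.1 -51.7 -18.3  13.2 -10. ] 3.826453229118426e-18 Z [ 0.5  0.2 -0.8]
0 68 0.1 [ 25.5   4.3 -46.3  45.   -6.6 -73.5] 1.4231509613284907e-18 Z [ 0.5  0.2 -0.8]
0 22 0.01 [ 24.5  16.1 -51.7 -18.3  13.2 -56. ] 4.3981584492996514e-17 Z [ 0.5  0.2 -0.8]
0 22 0.1 [  25.5    4.3  -46.3   45.    -6.6 -119.5] 2.537433028541374e-24 Z [ 0.5  0.2 -0.8]
8 23 0.0
[... 1512 characters left out ...]
18.3 -107.3] 3.737495139988457e-22 Z [ 0.4 -0.  -0.9]
16 23 0.1 [ 28.3   7.9 -33.4  19.1 -31.4 -94.7] 6.5941802155979e-19 Z [ 0.4 -0.  -0.9]
16 -23 0.01 [ 20.1  18.7 -35.6 -19.3 -16.  -96.1] 4.863950947731023e-23 Z [ 0.3  0.2 -0.9]
16 -23 0.1 [  20.4    9.2  -31.6  -10.6  -29.1 -105.8] 2.983933191714774e-17 Z [ 0.3  0.2 -0.9]
16 68 0.01 [  33.1   16.7  -47.4   85.9  -21.9 -123.1] 6.559626271852065e-24 Z [ 0.5 -0.1 -0.8]
16 68 0.1 [ 35.1   5.5 -42.7  53.  -28.8 -88.9] 3.5442369907260884e-21 Z [ 0.5 -0.1 -0.8]
16 22 0.01 [  27.    17.7  -37.5   30.4  -18.3 -107. ] 1.0021845428465035e-22 Z [ 0.4  0.  -0.9]
16 22 0.1 [ 28.1   7.9 -33.3  18.5 -31.4 -94.9] 3.2582546443348584e-19 Z [ 0.4  0.  -0.9]
```

```bash
cat >> h.py <<'E'
def dialT(ang,dl=20,out=.003):
    R0=dialR(ang);Y=R0[:,1]
    c=[Ro.from_rotvec(s*Y*np.radians(dl)).as_matrix()@R0 for s in(1,-1)]
    T=min(c,key=lambda m:m[2,2]);return F-.021*n+out*n+.0187*T[:,2],T
E
python3 - <<'E'
from ik import *
np.set_printoptions(precision=1,suppress=True)
for a in(23,0,-23):
    X,T=dialT(a)
    for b in(0,.07):print(a,b,*ik(X-b*T[:,2],T,[23,8,-33,10,-30,-95]))
X,T=dialT(23);todo(X-.07*T[:,2],T)
E
```

```text
[ 0.12180139  0.02454467  0.56663845  0.26699797  0.04855428  0.28108461
 -0.15797443]
23 0 [  27.4   18.7  -35.5   27.2  -23.3 -103.3] 2.171354065342253e-21
23 0.07 [ 28.9  12.4 -28.5  18.6 -35.9 -94.7] 1.7768936010148417e-28
0 0 [ 23.4  19.3 -33.    4.  -22.8 -99.5] 3.0208721742837424e-23
0 0.07 [ 23.6  13.5 -25.5   2.7 -36.1 -98.2] 1.3257230520685221e-18
-23 0 [ 19.5  19.8 -33.2 -19.8 -21.4 -95.3] 4.566085084997379e-19
-23 0.07 [  18.5   14.1  -25.8  -13.2  -34.2 -101.9] 9.445082828361138e-25
t 1.95 tcp [0.549 0.052 0.205] j [ 23.074   2.073 -44.249  19.046  -9.142 -90.089] w 0.8395798651464699 F [-0.023 -0.636  0.735] M [-0.31   1.133 -0.026]
shift units [ 0.537  0.468 -0.544] turn units [-1.174  1.573 -0.496]
```

```bash
python3 -m inch '[{"jaw":40,"x":0.1,"y":0.1,"z":0.1,"ax":-0.4,"ay":0.5,"az":-0.17},{"jaw":40,"x":0.2,"y":0.2,"z":0,"ax":-0.4,"ay":0.5,"az":-0.17},{"jaw":40,"x":0.2,"y":0.2,"z":-0.2,"ax":-0.4,"ay":0.5,"az":-0.17},{"jaw":40,"x":0.0,"y":0.0,"z":-0.2,"ax":0,"ay":0,"az":0}]'; python3 - <<'E'
from h import *
X,T=dialT(23);todo(X-.07*T[:,2],T)
E
```

```text
time_s: 2.45
tcp_pos: [0.5834, 0.0834, 0.1967]
ee_rot: [[-0.752, -0.57, 0.331], [-0.615, 0.787, -0.045], [-0.235, -0.237, -0.943]]
wrist_force: [-0.6, -0.9, 0.2]
gripper_width: 0.84
t 2.45 tcp [0.583 0.083 0.197] j [ 29.184  11.213 -28.767  20.008 -35.885 -96.415] w 0.8404119062516976 F [-0.553 -0.85   0.22 ] M [ 0.121  0.796 -0.002]
shift units [-0.044 -0.052 -0.399] turn units [-0.005  0.139  0.04 ]
```

Pose and joints are good. Fine trim, then advance along the tool axis in two steps with a look in between.

```bash
python3 -m inch '[{"jaw":40,"x":-0.04,"y":-0.05,"z":-0.4,"ax":0,"ay":0.14,"az":0.04},{"jaw":40,"x":0.15,"y":0,"z":-0.4,"ax":0,"ay":0,"az":0},{"jaw":40,"x":0,"y":0,"z":0,"ax":0,"ay":0,"az":0}]'; python3 - <<'E'
from h import *
from station import capture
X,T=dialT(23);todo(X,T)
for k in("top","side"):
    im=capture(k)[...,::-1];cv2.imwrite(f"pics/{k}2.png",im)
    q=im[90:220,150:300] if k=="top" else im[130:290,150:320]
    cv2.imwrite(f"pics/{k}2c.png",cv2.resize(q,None,fx=3.6,fy=3.6,interpolation=cv2.INTER_CUBIC))
E
```

```text
time_s: 2.82
tcp_pos: [0.5879, 0.0777, 0.1462]
ee_rot: [[-0.755, -0.579, 0.306], [-0.618, 0.785, -0.04], [-0.217, -0.22, -0.951]]
wrist_force: [-0.1, -0.1, -0.6]
gripper_width: 0.843
t 2.825 tcp [0.588 0.078 0.146] j [ 27.641  15.262 -31.39   20.736 -30.103 -96.567] w 0.8429507281398677 F [-0.058 -0.118 -0.616] M [ 0.084  0.689 -0.056]
shift units [ 0.241 -0.008 -0.665] turn units [-0.025 -0.011  0.013]
```

View pics/side2c.png

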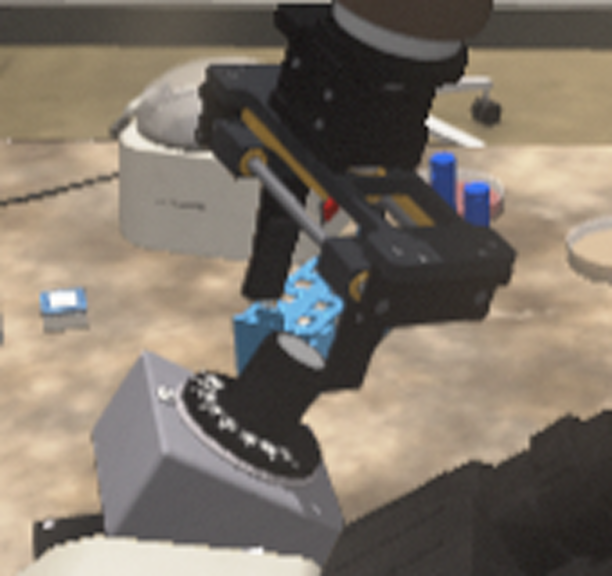

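View pics/top2c.png

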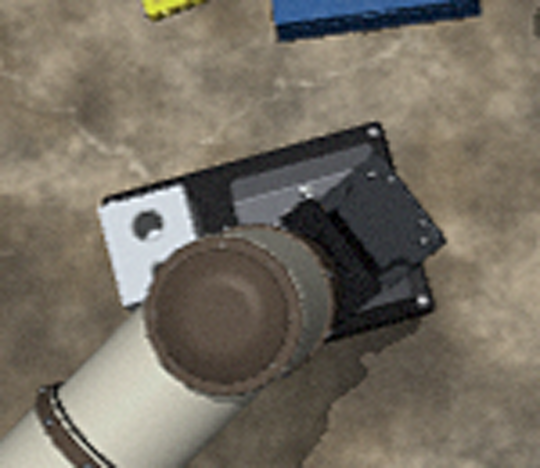

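```bash
python3 -m inch '[{"jaw":40,"x":0.12,"y":0,"z":-0.33,"ax":0,"ay":0,"az":0},{"jaw":40,"x":0.12,"y":0,"z":-0.33,"ax":0,"ay":0,"az":0},{"jaw":40,"x":0,"y":0,"z":0,"ax":0,"ay":0,"az":0}]'; python3 - <<'E'
from h import *
from station import capture
X,T=dialT(23);todo(X,T)
for k in("side",):
    im=capture(k)[...,::-1];cv2.imwrite(f"pics/{k}3.png",im)
    q=im[130:290,150:320]
    cv2.imwrite(f"pics/{k}3c.png",cv2.resize(q,None,fx=3.6,fy=3.6,interpolation=cv2.INTER_CUBIC))
E
```

```text
time_s: 3.3
tcp_pos: [0.6048, 0.0787, 0.113]
ee_rot: [[-0.752, -0.577, 0.317], [-0.618, 0.786, -0.035], [-0.229, -0.222, -0.948]]
wrist_force: [-0.3, -0.2, 0.7]
gripper_width: 0.845
t 3.3 tcp [0.605 0.079 0.113] j [  26.301   18.857  -33.32    24.982  -23.985 -100.133] w 0.844677559434997 F [-0.25  -0.237  0.712] M [ 0.063  0.726 -0.038]
shift units [-0.042 -0.023 -0.111] turn units [-0.056  0.056  0.008]
```

View pics/side3c.png

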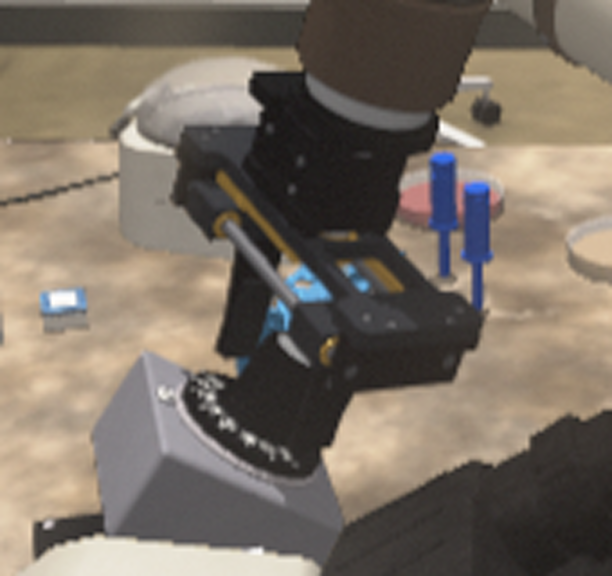

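```bash
python3 -m inch '[{"jaw":40,"x":-0.04,"y":-0.02,"z":-0.09,"ax":-0.05,"ay":0.05,"az":0},{"jaw":40,"x":0,"y":0,"z":0,"ax":0,"ay":0,"az":0},{"jaw":255,"x":0,"y":0,"z":0,"ax":0,"ay":0,"az":0},{"jaw":255,"x":0,"y":0,"z":0,"ax":0,"ay":0,"az":0},{"jaw":255,"x":0,"y":0,"z":0,"ax":0,"ay":0,"az":0},{"jaw":255,"x":0,"y":0,"z":0,"ax":0,"ay":0,"az":0},{"jaw":255,"x":0,"y":0,"z":0,"ax":0,"ay":0,"az":0}]'; python3 - <<'E'
from h import *
X,T=dialT(23);todo(X,T)
E
```

```text
time_s: 4.22
tcp_pos: [0.604, 0.0782, 0.1125]
ee_rot: [[-0.752, -0.578, 0.316], [-0.619, 0.784, -0.04], [-0.224, -0.226, -0.948]]
wrist_force: [2.1, -2.9, 1.0]
gripper_width: 0.44
t 4.225 tcp [0.604 0.078 0.112] j [  26.363   18.866  -33.568   25.648  -24.076 -100.703] w 0.4396206437997249 F [ 2.126 -2.935  1.04 ] M [-0.628  0.223 -0.175]
shift units [-0.028 -0.015 -0.103] turn units [-0.02   0.047  0.006]
```

```bash
cat > rot.py <<'E'
import sys
from h import *
from station import sense
s=sense();A=F-.021*n;tot=float(sys.argv[1]);k=int(sys.argv[2])
print("t",s["time_s"],"w",s["gripper_width"],"F",s["wrist_force"],"M",s["moment"],"j",s["joints"])
Y=s["ee_rot"][:,1];Y=Y-n*(Y@n);print("jaw angle about n",np.degrees(np.arctan2(np.cross(cy,Y)@n,cy@Y)))
x=s["tcp_pos"];ax=x-A;print("axis offset of grasp pt",(lambda g:(g-n*(g@n)))(x-.0187*s["ee_rot"][:,2]-A))
st=Ro.from_rotvec(n*np.radians(tot/k))
for i in range(k):
    y=A+st.apply(x-A);print(np.round((y-x)/.06,3),np.round(n*tot/k/10,3));x=y
E
python3 rot.py -46 8
```

```text
t 4.225 w 0.4396206437997249 F [ 2.12642836 -2.93468565  1.040278  ] M [-0.62784589  0.22301382 -0.17478532] j [  26.36259819   18.8655006   -33.56778698   25.64825458  -24.07623862
 -100.70348225]
jaw angle about n 22.923242226030883
axis offset of grasp pt [0.00376977 0.00153642 0.00284055]
[-0.003  0.001 -0.002] [ 0.315  0.099 -0.471]
[-0.003  0.001 -0.002] [ 0.315  0.099 -0.471]
[-0.003  0.001 -0.002] [ 0.315  0.099 -0.471]
[-0.003  0.002 -0.002] [ 0.315  0.099 -0.471]
[-0.003  0.002 -0.002] [ 0.315  0.099 -0.471]
[-0.003  0.002 -0.001] [ 0.315  0.099 -0.471]
[-0.003  0.003 -0.001] [ 0.315  0.099 -0.471]
[-0.002  0.003 -0.001] [ 0.315  0.099 -0.471]
```

```bash
python3 -m inch '[{"jaw":255,"x":0,"y":0,"z":0,"ax":0.315,"ay":0.1,"az":-0.47},{"jaw":255,"x":0,"y":0,"z":0,"ax":0.315,"ay":0.1,"az":-0.47},{"jaw":255,"x":0,"y":0,"z":0,"ax":0.315,"ay":0.1,"az":-0.47}]'; python3 rot.py -46 1
```

```text
time_s: 4.6
tcp_pos: [0.6038, 0.0787, 0.1125]
ee_rot: [[-0.89, -0.37, 0.265], [-0.371, 0.927, 0.049], [-0.264, -0.055, -0.963]]
wrist_force: [1.7, -4.5, -1.0]
gripper_width: 0.44
t 4.6 w 0.44002666754200165 F [ 1.68193663 -4.52014292 -0.95836493] M [-1.46890668  0.00524963 -0.40869095] j [ 24.45537935  19.68218688 -25.59064713   7.54339666 -29.73365341
 -98.35448052]
jaw angle about n 5.348302670244239
axis offset of grasp pt [0.00453732 0.00035227 0.00310545]
[-0.017  0.013 -0.009] [ 2.518  0.789 -3.768]
```

```bash
python3 -m inch '[{"jaw":255,"x":0,"y":0,"z":0,"ax":0.315,"ay":0.1,"az":-0.47},{"jaw":255,"x":0,"y":0,"z":0,"ax":0.315,"ay":0.1,"az":-0.47},{"jaw":255,"x":0,"y":0,"z":0,"ax":0.315,"ay":0.1,"az":-0.47},{"jaw":255,"x":0,"y":0,"z":0,"ax":0.315,"ay":0.1,"az":-0.47},{"jaw":255,"x":0,"y":0,"z":0,"ax":0.315,"ay":0.1,"az":-0.47},{"jaw":255,"x":0,"y":0,"z":0,"ax":0,"ay":0,"az":0}]'; python3 rot.py -46 1
```

```text
time_s: 5.35
tcp_pos: [0.6038, 0.0793, 0.1126]
ee_rot: [[-0.971, 0.048, 0.235], [0.101, 0.97, 0.219], [-0.217, 0.237, -0.947]]
wrist_force: [-1.5, 0.9, 0.8]
gripper_width: 0.441
t 5.35 w 0.44096532440579356 F [-1.47626123  0.88259731  0.79010425] M [-0.08257024  0.58249839  0.05545988] j [  18.30983422   20.46238055  -17.2572242   -13.25016488  -35.89033134
 -103.07660532]
jaw angle about n -24.275468382000692
axis offset of grasp pt [ 0.00505816 -0.00216151  0.0029271 ]
[-0.01   0.01  -0.005] [ 2.518  0.789 -3.768]
```

```bash
python3 -m inch '[{"jaw":40,"x":0,"y":0,"z":0,"ax":0,"ay":0,"az":0},{"jaw":40,"x":0,"y":0,"z":0,"ax":0,"ay":0,"az":0},{"jaw":40,"x":0,"y":0,"z":0,"ax":0,"ay":0,"az":0},{"jaw":40,"x":-0.12,"y":-0.11,"z":0.5,"ax":0,"ay":0,"az":0},{"jaw":40,"x":-0.24,"y":-0.22,"z":0.9,"ax":0,"ay":0,"az":0},{"jaw":40,"x":-0.2,"y":-0.5,"z":0.8,"ax":0,"ay":0,"az":0},{"jaw":40,"x":-0.2,"y":-0.9,"z":0.3,"ax":0,"ay":0,"az":0},{"jaw":40,"x":0,"y":-0.95,"z":0,"ax":0,"ay":0,"az":0}]'; python3 - <<'E'
from h import *
from station import capture
for k in("top","side"):
    im=capture(k)[...,::-1];cv2.imwrite(f"pics/{k}4.png",im)
E
cat > rect.py <<'E'
from h import *
import sys
i=sys.argv[1]
N=400; g=np.arange(N); s=.000275;out=[]
for nm in("top","side"):
    im=cv2.imread(f"pics/{nm}{i}.png")
    L=-(g-200)*s
    X=C[None,None]+L[None,:,None]*cy+L[:,None,None]*up
    p=P[nm];f=210/np.tan(np.radians(p["vfov"]/2));c=X@p["R"].T+p["t"]
    o=cv2.remap(im,(f*c[...,0]/c[...,2]+p["cx"]).astype(np.float32),(f*c[...,1]/c[...,2]+p["cy"]).astype(np.float32),cv2.INTER_CUBIC)
    for k in range(8):
        th=np.radians(-23*(k-3)*1.0*.9967) # expected at 40
        q=(200+145*np.sin(-th),200-145*np.cos(th));cv2.circle(o,(int(q[0]),int(q[1])),3,(0,255,255),-1)
    out.append(o)
cv2.imwrite(f"pics/rect{i}.png",np.hstack(out))
E
python3 rect.py 4
```

```text
time_s: 6.35
tcp_pos: [0.5554, -0.0821, 0.2664]
ee_rot: [[-0.972, 0.034, 0.233], [0.085, 0.973, 0.215], [-0.219, 0.229, -0.949]]
wrist_force: [1.5, -0.4, -0.3]
gripper_width: 0.841
```

View pics/rect4.png

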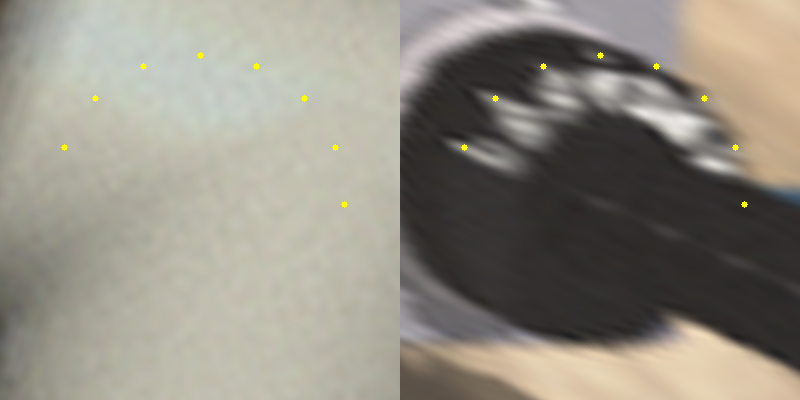

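View pics/top4.png

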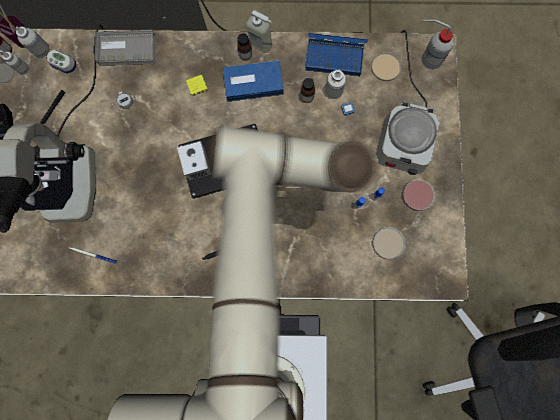

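```bash
python3 - <<'E'
from h import *
np.set_printoptions(precision=4,suppress=True)
for k in P: print(k,-P[k]["R"].T@P[k]["t"])
a=cv2.imread("pics/top0.png");b=cv2.imread("pics/side0.png")
A=cv2.resize(a[155:195,325:365],None,fx=10,fy=10,interpolation=cv2.INTER_CUBIC)
B=cv2.resize(b[170:210,232:272],None,fx=10,fy=10,interpolation=cv2.INTER_CUBIC)
cv2.imwrite("pics/p.png",np.hstack([A,B]))
E
```

```text
side [0.4461 0.9559 0.6199]
top [ 0.277  -0.0561  1.3691]
```

View pics/p.png

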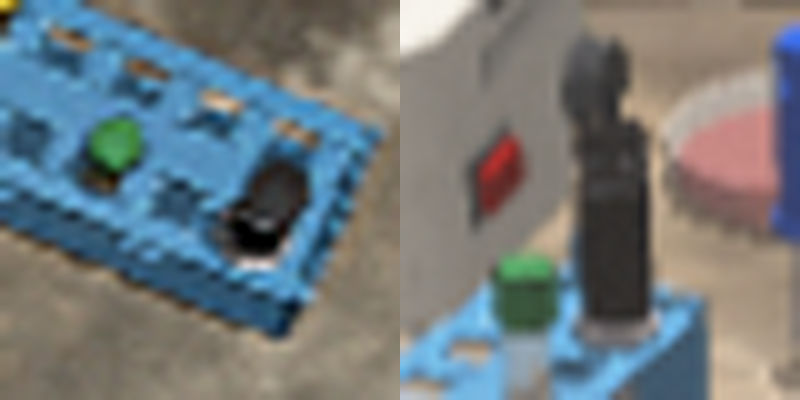

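```bash
python3 - <<'E'
from h import *
np.set_printoptions(precision=4,suppress=True)
t=lambda x,y:cr(x,y,10,325,155); s=lambda x,y:cr(x-400,y,10,232,170)
# collar underside centre estimates
ct=t(252,243); cs=s(619,329)
print("collar tri",tri(ct,cs),"z.05 top",onz("top",*ct,.05),"side",onz("side",*cs,.05))
gt=t(283,178);gs=s(613,180)
print("grip-top tri",tri(gt,gs),"top@.102",onz("top",*gt,.102),"side@.102",onz("side",*gs,.102))
# rack top plate corners visible: right-back, right-front
for q in[(385,130),(310,298)]: print("rack corner",onz("top",*t(*q),.048))
for q in[(75,45),(145,80),(218,108),(295,135),(27,135),(180,195)]: print("hole",onz("top",*t(*q),.048))
E
```

```text
collar tri (array([ 0.5792, -0.2189,  0.0473]), np.float64(0.0015734383351013075)) z.05 top [ 0.5777 -0.2185  0.05  ] side [ 0.5793 -0.2137  0.05  ]
grip-top tri (array([ 0.5839, -0.2224,  0.0867]), np.float64(0.007038407106879148)) top@.102 [ 0.5838 -0.2206  0.102 ] side@.102 [ 0.5764 -0.1868  0.102 ]
rack corner [ 0.6111 -0.2562  0.048 ]
rack corner [ 0.5628 -0.2348  0.048 ]
hole [ 0.6344 -0.1695  0.048 ]
hole [ 0.6246 -0.1891  0.048 ]
hole [ 0.6168 -0.2095  0.048 ]
hole [ 0.6093 -0.231   0.048 ]
hole [ 0.6083 -0.1561  0.048 ]
hole [ 0.5917 -0.1988  0.048 ]
```

```bash
python3 - <<'E'
from h import *
np.set_printoptions(precision=1,suppress=True)
for z in(.048,.052,.102,.12,.14,.16):
    X=[.580,-.219,z];print(z,(proj("top",X)+.5-[325,155])*10,(proj("side",X)+.5-[232,170])*10+[400,0])
# rows: near row holes (27,135),(104,165)?, (180,195), next
h=[onz("top",*cr(x,y,10,325,155),.048) for x,y in[(27,135),(180,195)]]
d=(h[1]-h[0])/2;print(np.linalg.norm(d)*1000,"next hole",np.round(h[1]+d,4),"yaw",np.degrees(np.arctan2(-d[1],-d[0]))-90)
E
```

```text
0.048 [253.2 237.2] [619.2 327.4]
0.052 [255. 234.] [618.7 312.7]
0.102 [277.8 192.4] [612.  125.1]
0.12 [286.5 176.6] [609.5  55.9]
0.14 [296.4 158.6] [606.7 -21.9]
0.16 [306.6 140. ] [ 603.9 -100.9]
22.918124138760927 next hole [ 0.6 -0.2  0. ] yaw -21.27865127909304
```

```bash
cat >> h.py <<'E'
def down(az):
    a=np.radians(az);Y=np.array([np.cos(a),np.sin(a),0]);Z=np.array([0,0,-1.]);return np.c_[np.cross(Y,Z),Y,Z]
E
python3 -c "
from h import *
todo([.581,-.219,.16],down(158.7))"
```

```text
t 6.45 tcp [ 0.555 -0.086  0.265] j [  0.503   9.377  -7.895 -14.087 -59.7   -88.757] w 0.8457256770775826 F [-0.528  0.853 -0.001] M [-0.471  0.505  0.043]
shift units [ 0.425 -2.221 -1.743] turn units [-1.92   0.377  7.204]
```

```bash
python3 -m inch '[{"jaw":80,"x":0,"y":-0.3,"z":0,"ax":-0.25,"ay":0.05,"az":0.9},{"jaw":80,"x":0.05,"y":-0.3,"z":0,"ax":-0.25,"ay":0.05,"az":0.9},{"jaw":80,"x":0.05,"y":-0.3,"z":0,"ax":-0.25,"ay":0.05,"az":0.9},{"jaw":80,"x":0.05,"y":-0.3,"z":0,"ax":-0.25,"ay":0.05,"az":0.9},{"jaw":80,"x":0.05,"y":-0.3,"z":-0.2,"ax":-0.25,"ay":0.05,"az":0.9},{"jaw":80,"x":0.05,"y":-0.3,"z":-0.2,"ax":-0.25,"ay":0.05,"az":0.9},{"jaw":80,"x":0.05,"y":-0.3,"z":-0.2,"ax":-0.25,"ay":0.05,"az":0.9},{"jaw":80,"x":0,"y":0,"z":-0.2,"ax":0,"ay":0,"az":0.9}]';python3 -c "
from h import *
todo([.581,-.219,.16],down(158.7))"
```

```text
time_s: 7.45
tcp_pos: [0.5741, -0.2122, 0.2131]
ee_rot: [[-0.322, -0.947, 0.005], [-0.947, 0.322, 0.02], [-0.021, 0.001, -1.0]]
wrist_force: [0.4, -0.5, -0.5]
gripper_width: 0.683
t 7.45 tcp [ 0.574 -0.212  0.213] j [ -5.764  21.221  -1.717  -1.283 -66.878 -12.505] w 0.6833856415401793 F [ 0.37  -0.527 -0.522] M [0.044 0.081 0.01 ]
shift units [ 0.114 -0.114 -0.885] turn units [-0.115  0.033 -0.253]
```

```bash
python3 -m inch '[{"jaw":80,"x":0.11,"y":-0.11,"z":-0.6,"ax":-0.1,"ay":0.03,"az":-0.25},{"jaw":80,"x":0,"y":0,"z":-0.3,"ax":0,"ay":0,"az":0},{"jaw":80,"x":0,"y":0,"z":0,"ax":0,"ay":0,"az":0}]';python3 - <<'E'
from h import *
from station import capture
todo([.581,-.219,.16],down(158.7))
for k in("top","side"):
    im=capture(k)[...,::-1];cv2.imwrite(f"pics/{k}5.png",im)
b=cv2.imread("pics/side5.png")[120:230,190:320]
cv2.imwrite("pics/side5c.png",cv2.resize(b,None,fx=5,fy=5,interpolation=cv2.INTER_CUBIC))
E
python3 rect.py 5
```

```text
time_s: 7.82
tcp_pos: [0.5807, -0.2167, 0.1553]
ee_rot: [[-0.361, -0.933, -0.003], [-0.933, 0.361, 0.002], [-0.001, 0.004, -1.0]]
wrist_force: [0.2, 0.6, 0.1]
gripper_width: 0.684
t 7.825 tcp [ 0.581 -0.217  0.155] j [ -5.566  24.641  -5.533  -0.106 -60.017 -15.524] w 0.6843182013538401 F [0.194 0.635 0.059] M [ 0.022  0.075 -0.04 ]
shift units [ 0.005 -0.039  0.078] turn units [-0.011 -0.018 -0.016]
```

View pics/rect5.png

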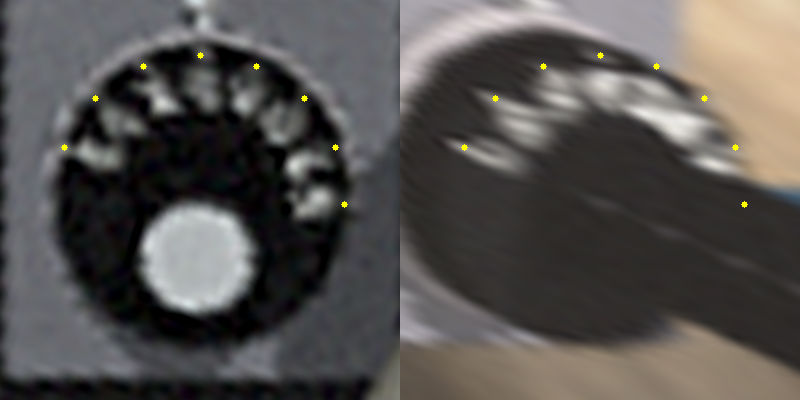

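View pics/side5c.png

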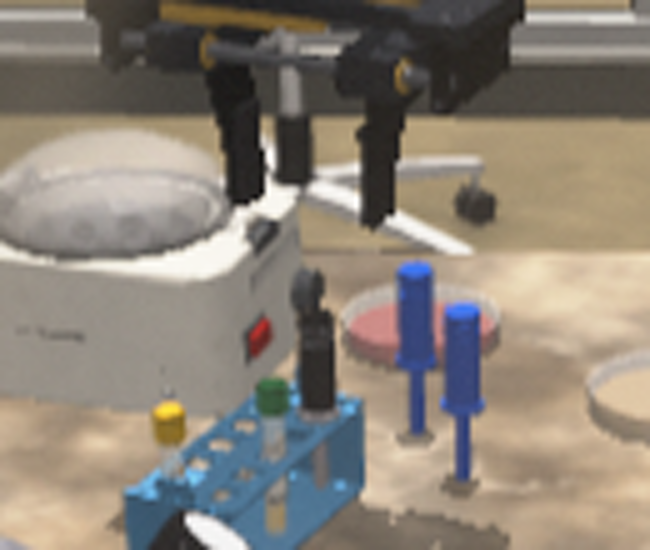

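View pics/top5.png

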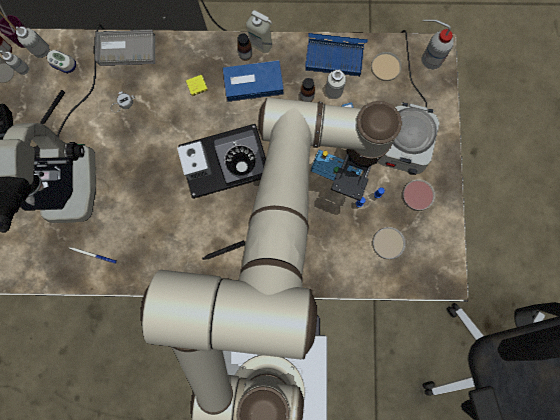

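```bash
python3 - <<'E'
from h import *
np.set_printoptions(precision=3,suppress=True)
print(tri((383.6,156.5),(234,174)), tri((389,104),(184,162)))
for z in(.05,.1,.15): print(z,[onz("top",*q,z) for q in((383,158),(380,165),(413,130))])
a=cv2.imread("pics/top0.png");b=cv2.imread("pics/side0.png")
A=cv2.resize(a[95:180,365:445],None,fx=5,fy=5,interpolation=cv2.INTER_CUBIC)
B=cv2.resize(b[135:220,170:250],None,fx=5,fy=5,interpolation=cv2.INTER_CUBIC)
cv2.imwrite("pics/bal.png",np.hstack([A,B]))
E
```

```text
(array([ 0.636, -0.307,  0.085]), np.float64(0.003959123263309817)) (array([ 0.771, -0.319,  0.113]), np.float64(0.005355515521396386))
0.05 [array([ 0.639, -0.312,  0.05 ]), array([ 0.619, -0.303,  0.05 ]), array([ 0.722, -0.398,  0.05 ])]
0.1 [array([ 0.625, -0.302,  0.1  ]), array([ 0.606, -0.294,  0.1  ]), array([ 0.705, -0.385,  0.1  ])]
0.15 [array([ 0.611, -0.293,  0.15 ]), array([ 0.593, -0.285,  0.15 ]), array([ 0.688, -0.372,  0.15 ])]
```

View pics/bal.png

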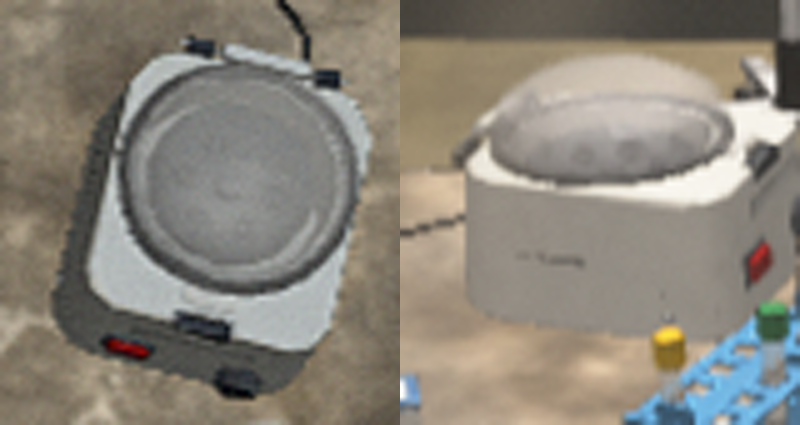

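```bash
python3 -m inch '[{"jaw":80,"x":0,"y":-0.03,"z":-0.5,"ax":0,"ay":0,"az":0},{"jaw":80,"x":0,"y":0,"z":-0.5,"ax":0,"ay":0,"az":0},{"jaw":80,"x":0,"y":0,"z":-0.4,"ax":0,"ay":0,"az":0},{"jaw":80,"x":0,"y":0,"z":0,"ax":0,"ay":0,"az":0}]';python3 - <<'E'
from h import *
from station import capture
todo([.581,-.219,.066],down(158.7))
b=capture("side")[...,::-1][140:230,200:310]
cv2.imwrite("pics/side6c.png",cv2.resize(b,None,fx=6,fy=6,interpolation=cv2.INTER_CUBIC))
E
```

```text
time_s: 8.43
tcp_pos: [0.5861, -0.2188, 0.0779]
ee_rot: [[-0.358, -0.933, 0.013], [-0.934, 0.358, -0.002], [-0.003, -0.013, -1.0]]
wrist_force: [0.3, -0.3, 0.0]
gripper_width: 0.687
t 8.425 tcp [ 0.586 -0.219  0.078] j [ -5.658  29.247 -10.419   0.036 -49.584 -15.37 ] w 0.6866178090517394 F [ 0.265 -0.26   0.018] M [ 0.024  0.087 -0.008]
shift units [-0.084 -0.004 -0.198] turn units [ 0.01   0.074 -0.03 ]
```

View pics/side6c.png

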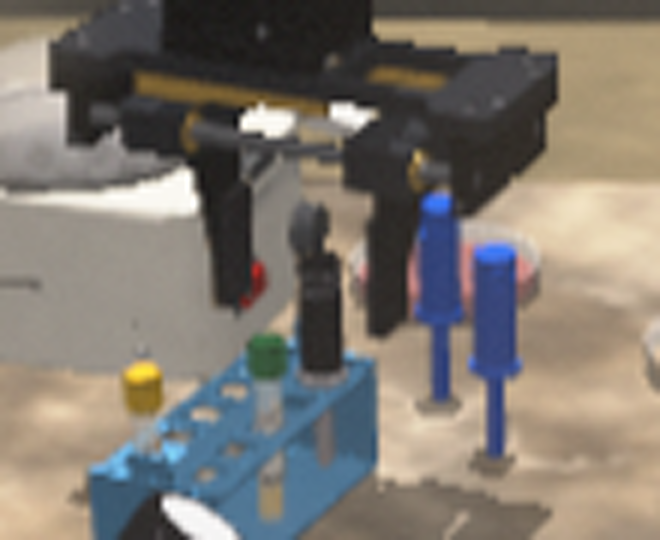

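```bash
python3 -m inch '[{"jaw":80,"x":-0.08,"y":0,"z":-0.22,"ax":0,"ay":0.07,"az":-0.03},{"jaw":80,"x":0,"y":0,"z":0,"ax":0,"ay":0,"az":0},{"jaw":255,"x":0,"y":0,"z":0,"ax":0,"ay":0,"az":0},{"jaw":255,"x":0,"y":0,"z":0,"ax":0,"ay":0,"az":0},{"jaw":255,"x":0,"y":0,"z":0,"ax":0,"ay":0,"az":0},{"jaw":255,"x":0,"y":0,"z":0,"ax":0,"ay":0,"az":0},{"jaw":255,"x":0,"y":0,"z":0,"ax":0,"ay":0,"az":0}]';python3 - <<'E'
from h import *
todo([.581,-.219,.066],down(158.7))
E
```

```text
time_s: 9.35
tcp_pos: [0.5849, -0.2195, 0.0702]
ee_rot: [[-0.363, -0.932, 0.011], [-0.932, 0.363, -0.004], [-0.0, -0.012, -1.0]]
wrist_force: [-0.2, -0.0, -0.5]
gripper_width: 0.204
t 9.35 tcp [ 0.585 -0.22   0.07 ] j [ -5.657  29.709 -10.995   0.245 -48.633 -15.761] w 0.20367815925855937 F [-0.189 -0.01  -0.534] M [ 0.118  0.201 -0.004]
shift units [-0.065  0.008 -0.071] turn units [ 0.025  0.064 -0.004]
```

```bash
python3 -m inch '[{"jaw":255,"x":0,"y":0,"z":0.4,"ax":0,"ay":0,"az":0},{"jaw":255,"x":0,"y":0,"z":0.6,"ax":0,"ay":0,"az":0},{"jaw":255,"x":0,"y":0,"z":0.6,"ax":0,"ay":0,"az":0},{"jaw":255,"x":0,"y":0,"z":0.6,"ax":0,"ay":0,"az":0},{"jaw":255,"x":0,"y":0,"z":0.6,"ax":0,"ay":0,"az":0},{"jaw":255,"x":0,"y":0,"z":0.5,"ax":0,"ay":0,"az":0},{"jaw":255,"x":0,"y":0,"z":0,"ax":0,"ay":0,"az":0}]';python3 - <<'E'
from h import *
from station import capture
todo([.605,.211,.2],down(158.7))
b=capture("side")[...,::-1];cv2.imwrite("pics/side7.png",b)
cv2.imwrite("pics/side7c.png",cv2.resize(b[80:230,180:330],None,fx=4,fy=4,interpolation=cv2.INTER_CUBIC))
E
```

```text
time_s: 10.22
tcp_pos: [0.5822, -0.219, 0.2723]
ee_rot: [[-0.363, -0.932, 0.007], [-0.932, 0.363, -0.003], [0.0, -0.007, -1.0]]
wrist_force: [0.3, -0.2, -0.7]
gripper_width: 0.199
t 10.225 tcp [ 0.582 -0.219  0.272] j [ -5.656  19.925   4.341   0.138 -74.027 -15.677] w 0.1992537636819467 F [ 0.307 -0.151 -0.729] M [ 0.036  0.064 -0.001]
shift units [ 0.379  7.166 -1.205] turn units [ 0.017  0.037 -0.   ]
```

View pics/side7c.png

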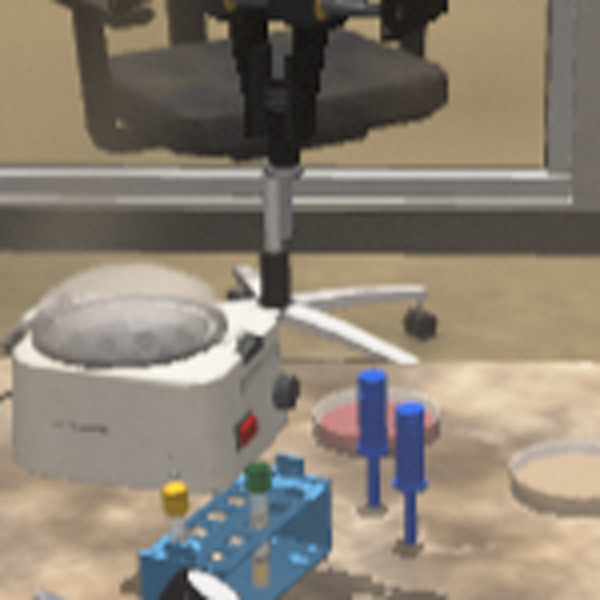

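```bash
python3 -m inch '[{"jaw":255,"x":0.05,"y":0.5,"z":0,"ax":0,"ay":0,"az":0},{"jaw":255,"x":0.05,"y":0.8,"z":0,"ax":0,"ay":0,"az":0},{"jaw":255,"x":0.05,"y":0.9,"z":0,"ax":0,"ay":0,"az":0},{"jaw":255,"x":0.05,"y":0.9,"z":0,"ax":0,"ay":0,"az":0},{"jaw":255,"x":0.05,"y":0.9,"z":0,"ax":0,"ay":0,"az":0},{"jaw":255,"x":0.05,"y":0.9,"z":0,"ax":0,"ay":0,"az":0},{"jaw":255,"x":0.05,"y":0.9,"z":0,"ax":0,"ay":0,"az":0},{"jaw":255,"x":0,"y":0.8,"z":0,"ax":0,"ay":0,"az":0},{"jaw":255,"x":0,"y":0.4,"z":0,"ax":0,"ay":0,"az":0},{"jaw":255,"x":0,"y":0,"z":0,"ax":0,"ay":0,"az":0}]';python3 - <<'E'
from h import *
todo([.605,.211,.2],down(158.7))
E
```

```text
time_s: 11.52
tcp_pos: [0.5929, 0.213, 0.2492]
ee_rot: [[-0.368, -0.929, -0.03], [-0.93, 0.368, -0.007], [0.018, 0.026, -1.0]]
wrist_force: [-0.5, -0.5, -1.0]
gripper_width: 0.203
t 11.525 tcp [0.593 0.213 0.249] j [ 34.134  22.577   5.345  -0.657 -74.448 -55.553] w 0.20294394161113188 F [-0.499 -0.513 -0.973] M [-0.001  0.025  0.004]
shift units [ 0.202 -0.033 -0.82 ] turn units [ 0.042 -0.174  0.03 ]
```

```bash
python3 -m inch '[{"jaw":255,"x":0.2,"y":-0.03,"z":-0.5,"ax":0.04,"ay":-0.17,"az":0.03},{"jaw":255,"x":0,"y":0,"z":-0.25,"ax":0,"ay":0,"az":0},{"jaw":255,"x":0,"y":0,"z":0,"ax":0,"ay":0,"az":0}]';python3 - <<'E'
from h import *
from station import capture
todo([.605,.211,.18],down(158.7))
for k in("top","side"):
    im=capture(k)[...,::-1];cv2.imwrite(f"pics/{k}8.png",im)
E
```

```text
time_s: 11.9
tcp_pos: [0.6045, 0.2078, 0.202]
ee_rot: [[-0.366, -0.931, -0.003], [-0.931, 0.366, -0.002], [0.003, 0.002, -1.0]]
wrist_force: [-0.0, -0.0, 0.7]
gripper_width: 0.2
t 11.9 tcp [0.604 0.208 0.202] j [ 33.456  24.322   1.011   0.021 -66.909 -54.936] w 0.20023456640048437 F [-0.006 -0.04   0.676] M [0.05  0.04  0.019]
shift units [ 0.009  0.054 -0.367] turn units [ 0.014 -0.017  0.017]
```

View pics/top8.png

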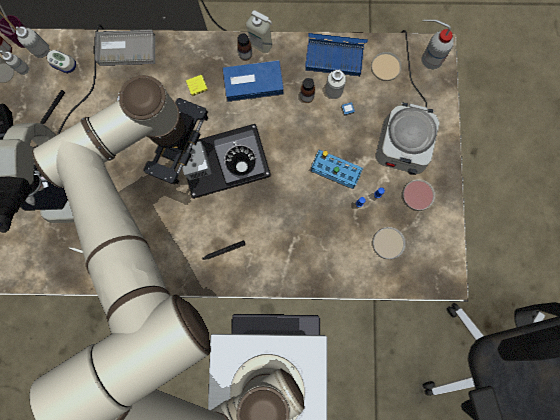

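View pics/side8.png

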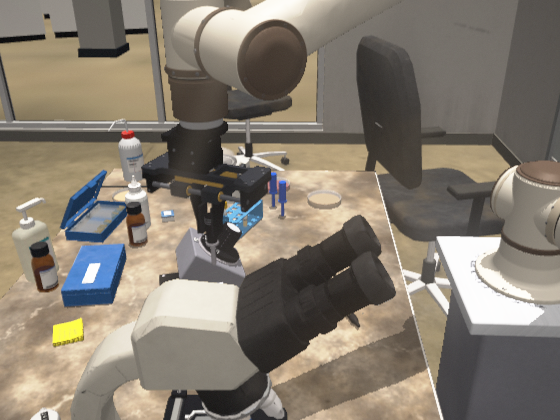

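```bash
python3 - <<'E'
from h import *
np.set_printoptions(precision=2,suppress=True)
a=cv2.imread("pics/top8.png");b=cv2.imread("pics/side8.png")
B=cv2.resize(b[215:275,180:240],None,fx=10,fy=10,interpolation=cv2.INTER_CUBIC)
for z in(.18,.1795,.16,.14): 
    q=(proj("side",[.6045,.2078,z])+.5-[180,215])*10;print(z,q);cv2.circle(B,tuple(q.astype(int)),3,(0,0,255),-1)
cv2.imwrite("pics/stem.png",B)
cv2.imwrite("pics/blk.png",cv2.resize(a[125:200,170:230],None,fx=8,fy=8,interpolation=cv2.INTER_CUBIC))
print(proj("top",[.6045,.2078,.18]),proj("top",[.6045,.2078,.14]))
E
```

```text
0.18 [307.84 288.95]
0.1795 [308.05 291.6 ]
0.16 [316.12 393.99]
0.14 [324.24 496.92]
[187.51 154.94] [190.69 159.07]
```

View pics/stem.png

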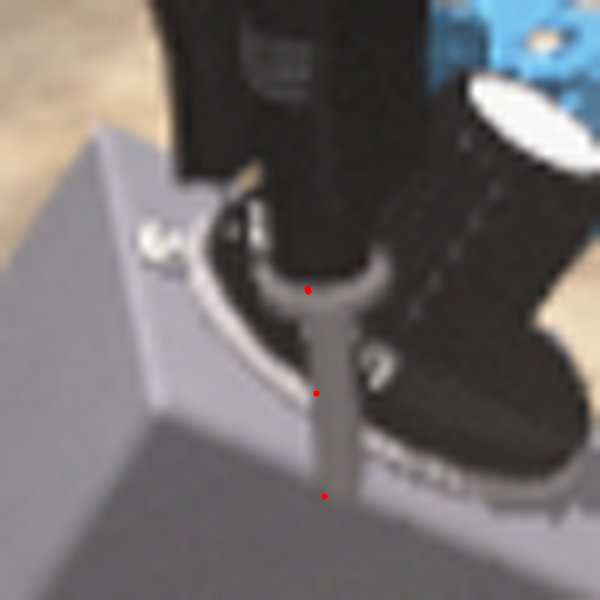

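View pics/blk.png

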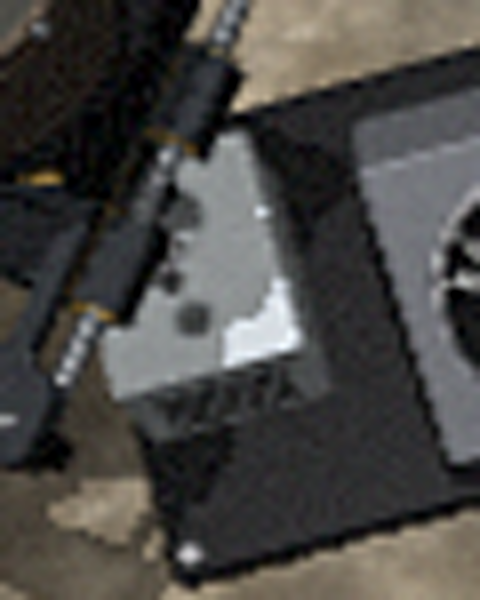

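```bash
python3 - <<'E'
from h import *
np.set_printoptions(precision=4,suppress=True)
a=cv2.imread("pics/top8.png")
cv2.imwrite("pics/blk2.png",cv2.resize(a[145:171,180:206],None,fx=22,fy=22,interpolation=cv2.INTER_CUBIC))
print("tip",onz("top",*cr(172,282,8,170,125),.142),"well",onz("top",*cr(192.5,318,8,170,125),.082))
o0=cv2.imread("pics/top0.png")
cv2.imwrite("pics/blk0.png",cv2.resize(o0[145:171,180:206],None,fx=22,fy=22,interpolation=cv2.INTER_CUBIC))
E
```

```text
tip [0.602  0.2063 0.142 ] well [0.6053 0.2115 0.082 ]
```

View pics/blk2.png

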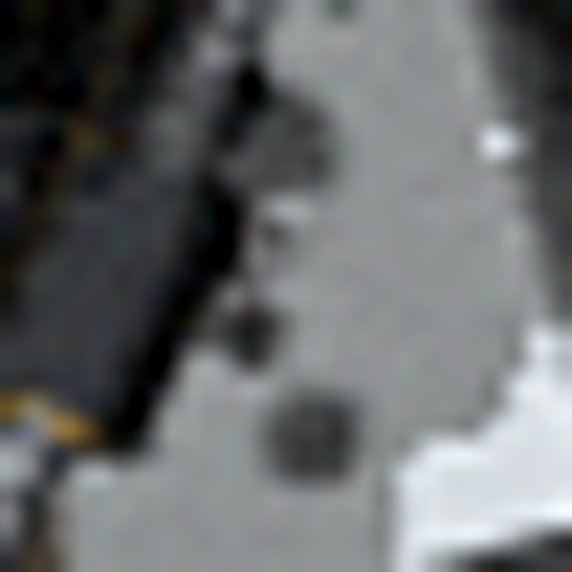

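View pics/blk0.png

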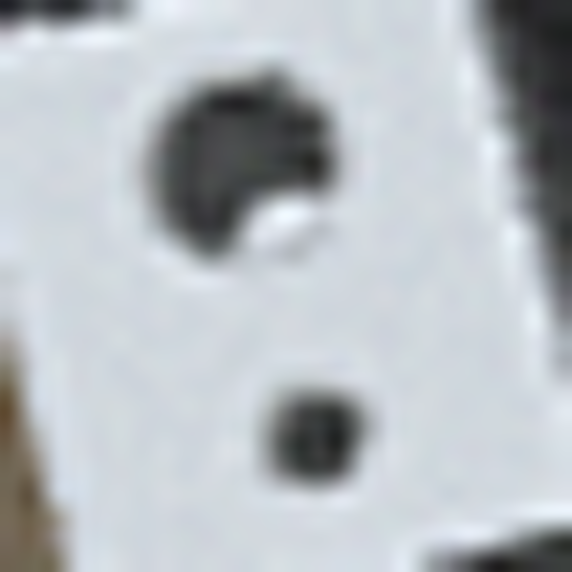

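```bash
python3 - <<'E'
from h import *
np.set_printoptions(precision=4,suppress=True)
for z in(.138,.141):print("tip",onz("top",*cr(252,338,22,180,145),z))
print("well",onz("top",*cr(313,437,22,180,145),.082), "tcp [0.6045 .2078 .202]")
for X in ([.5824,-.219,.27],):pass
from h import proj
# side: axis x at y=.2065 from stem cols
for (u,v,z) in((322,300,.18),(340,497,.14)):
    print(onz("side",*cr(u,v,10,180,215),z))
E
```

```text
tip [0.6028 0.2074 0.138 ]
tip [0.602  0.2067 0.141 ]
well [0.6051 0.2112 0.082 ] tcp [0.6045 .2078 .202]
[0.6015 0.2114 0.18  ]
[0.6018 0.2079 0.14  ]
```

```bash
python3 -m inch '[{"jaw":255,"x":0.05,"y":0.065,"z":-0.4,"ax":0.01,"ay":-0.02,"az":0.02},{"jaw":255,"x":0,"y":0,"z":-0.35,"ax":0,"ay":0,"az":0},{"jaw":255,"x":0,"y":0,"z":0,"ax":0,"ay":0,"az":0}]';python3 - <<'E'
from h import *
from station import capture
todo([.6075,.2118,.15],down(158.7))
for k in("top","side"):
    im=capture(k)[...,::-1];cv2.imwrite(f"pics/{k}9.png",im)
a=cv2.imread("pics/top9.png");b=cv2.imread("pics/side9.png")
cv2.imwrite("pics/j.png",np.hstack([cv2.resize(a[145:175,178:208],None,fx=13,fy=13,interpolation=cv2.INTER_CUBIC),cv2.resize(b[235:295,180:240],None,fx=6.5,fy=6.5,interpolation=cv2.INTER_CUBIC)]))
E
```

```text
time_s: 12.38
tcp_pos: [0.6106, 0.2125, 0.1626]
ee_rot: [[-0.363, -0.932, 0.011], [-0.932, 0.363, 0.004], [-0.008, -0.008, -1.0]]
wrist_force: [0.1, 0.1, -1.2]
gripper_width: 0.201
t 12.375 tcp [0.611 0.213 0.163] j [ 33.566  26.301  -1.749   0.152 -61.295 -54.919] w 0.20127350498872174 F [ 0.084  0.128 -1.192] M [ 0.051  0.113 -0.029]
shift units [-0.051 -0.012 -0.21 ] turn units [-0.025  0.062 -0.002]
```

View pics/j.png

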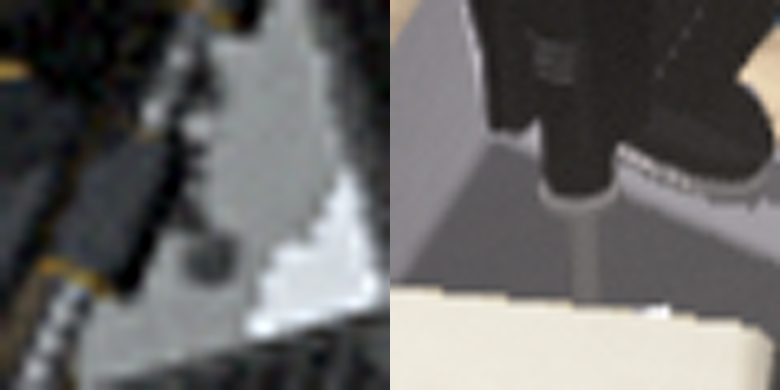

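```bash
python3 -m inch '[{"jaw":255,"x":-0.05,"y":-0.01,"z":-0.1,"ax":-0.02,"ay":0.06,"az":0},{"jaw":255,"x":0,"y":0,"z":-0.08,"ax":0,"ay":0,"az":0},{"jaw":255,"x":0,"y":0,"z":0,"ax":0,"ay":0,"az":0}]';python3 - <<'E'
from h import *
from station import capture
todo([.6075,.2118,.15],down(158.7))
im=capture("top")[...,::-1];cv2.imwrite("pics/top10.png",im)
cv2.imwrite("pics/j2.png",cv2.resize(im[145:175,178:208],None,fx=20,fy=20,interpolation=cv2.INTER_CUBIC))
E
```

```text
time_s: 12.85
tcp_pos: [0.6097, 0.213, 0.156]
ee_rot: [[-0.362, -0.932, 0.008], [-0.932, 0.362, 0.005], [-0.007, -0.005, -1.0]]
wrist_force: [-0.2, 0.6, -0.8]
gripper_width: 0.195
t 12.85 tcp [0.61  0.213 0.156] j [ 33.59   26.641  -2.149   0.022 -60.706 -54.853] w 0.1950874068742955 F [-0.22   0.588 -0.751] M [-0.021  0.13  -0.015]
shift units [-0.036 -0.019 -0.1  ] turn units [-0.026  0.043 -0.005]
```

View pics/j2.png

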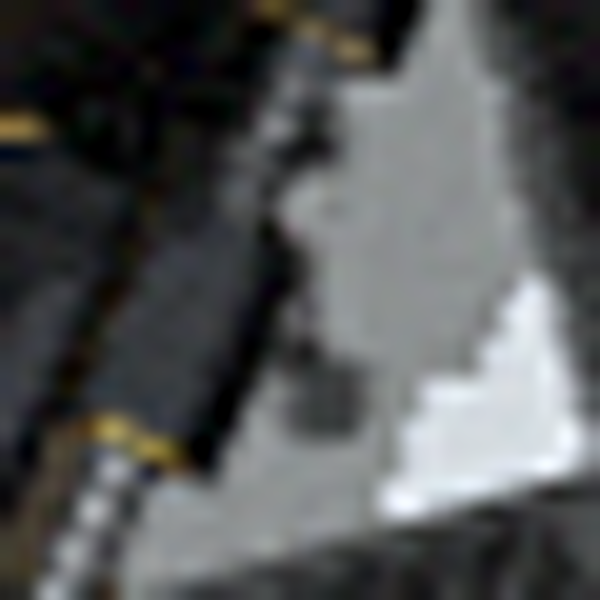

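```bash
python3 -m inch '[{"jaw":255,"x":-0.05,"y":-0.02,"z":0,"ax":-0.03,"ay":0.06,"az":0},{"jaw":255,"x":-0.02,"y":-0.02,"z":0,"ax":0,"ay":0,"az":0},{"jaw":255,"x":0,"y":0,"z":0,"ax":0,"ay":0,"az":0}]';python3 - <<'E'
from h import *
todo([.6075,.2118,.15],down(158.7))
E
```

```text
time_s: 13.28
tcp_pos: [0.6055, 0.2105, 0.1566]
ee_rot: [[-0.362, -0.932, -0.003], [-0.932, 0.362, -0.001], [0.002, 0.002, -1.0]]
wrist_force: [0.4, 0.3, -0.3]
gripper_width: 0.198
t 13.275 tcp [0.605 0.211 0.157] j [ 33.583  26.501  -2.264  -0.059 -61.394 -54.791] w 0.19796807576066924 F [ 0.398  0.324 -0.252] M [ 0.034  0.024 -0.005]
shift units [ 0.033  0.021 -0.109] turn units [ 0.004 -0.016 -0.006]
```

```bash
python3 -m inch '[{"jaw":255,"x":0.02,"y":0.02,"z":-0.12,"ax":0,"ay":0,"az":0},{"jaw":255,"x":0,"y":0,"z":0,"ax":0,"ay":0,"az":0}]';python3 - <<'E'
from h import *
from station import capture
todo([.6075,.2118,.144],down(158.7))
im=capture("top")[...,::-1]
cv2.imwrite("pics/j3.png",cv2.resize(im[145:175,178:208],None,fx=20,fy=20,interpolation=cv2.INTER_CUBIC))
E
```

```text
time_s: 13.52
tcp_pos: [0.6066, 0.2118, 0.1487]
ee_rot: [[-0.362, -0.932, -0.003], [-0.932, 0.362, -0.001], [0.002, 0.003, -1.0]]
wrist_force: [0.1, -0.0, -0.9]
gripper_width: 0.2
t 13.525 tcp [0.607 0.212 0.149] j [ 33.617  27.03   -2.583  -0.069 -60.557 -54.823] w 0.1995050213805767 F [ 0.103 -0.012 -0.929] M [-0.015  0.091  0.015]
shift units [ 0.015  0.    -0.079] turn units [ 0.004 -0.017 -0.006]
```

View pics/j3.png

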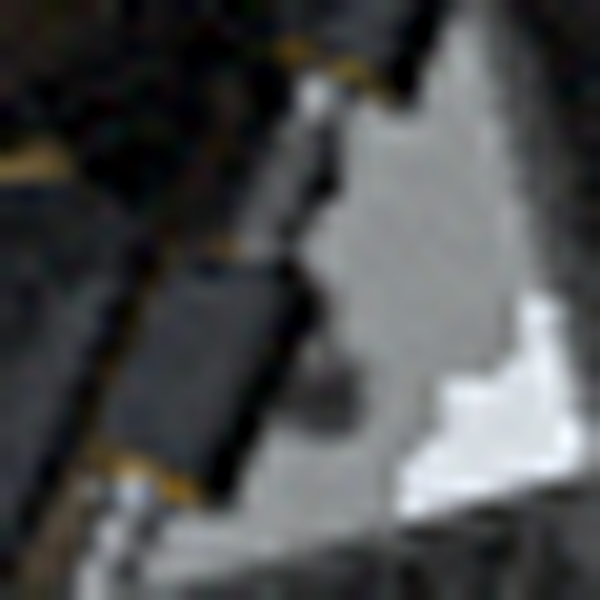

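```bash
python3 -m inch '[{"jaw":255,"x":0,"y":0,"z":-0.1,"ax":0,"ay":0,"az":0},{"jaw":255,"x":0,"y":0,"z":-0.1,"ax":0,"ay":0,"az":0}]'; python3 -m inch '[{"jaw":255,"x":0,"y":0,"z":0,"ax":0,"ay":0,"az":0}]'
```

```text
time_s: 13.82
tcp_pos: [0.6072, 0.212, 0.137]
ee_rot: [[-0.362, -0.932, -0.001], [-0.932, 0.362, -0.0], [0.0, 0.001, -1.0]]
wrist_force: [0.2, 0.1, -0.8]
gripper_width: 0.195
time_s: 13.95
tcp_pos: [0.6069, 0.2119, 0.1362]
ee_rot: [[-0.362, -0.932, -0.002], [-0.932, 0.362, -0.001], [0.001, 0.002, -1.0]]
wrist_force: [0.2, -0.3, -1.0]
gripper_width: 0.197
```

```bash
python3 -m inch '[{"jaw":255,"x":0,"y":0,"z":-0.15,"ax":0,"ay":0,"az":0},{"jaw":255,"x":0,"y":0,"z":-0.15,"ax":0,"ay":0,"az":0}]'; python3 -m inch '[{"jaw":255,"x":0,"y":0,"z":0,"ax":0,"ay":0,"az":0}]'
```

```text
time_s: 14.2
tcp_pos: [0.6073, 0.2121, 0.1179]
ee_rot: [[-0.362, -0.932, -0.001], [-0.932, 0.362, 0.0], [0.0, 0.001, -1.0]]
wrist_force: [-0.1, 0.1, 0.3]
gripper_width: 0.197
time_s: 14.32
tcp_pos: [0.6069, 0.2118, 0.1167]
ee_rot: [[-0.362, -0.932, -0.003], [-0.932, 0.362, -0.001], [0.002, 0.002, -1.0]]
wrist_force: [0.8, -1.3, -0.7]
gripper_width: 0.197
```

```bash
python3 -m inch '[{"jaw":255,"x":0,"y":0,"z":-0.1,"ax":0,"ay":0,"az":0},{"jaw":255,"x":0,"y":0,"z":-0.1,"ax":0,"ay":0,"az":0}]'; python3 -m inch '[{"jaw":255,"x":0,"y":0,"z":-0.04,"ax":0,"ay":0,"az":0}]'; python3 -m inch '[{"jaw":255,"x":0,"y":0,"z":-0.04,"ax":0,"ay":0,"az":0}]'
```

```text
time_s: 14.58
tcp_pos: [0.6071, 0.212, 0.1046]
ee_rot: [[-0.362, -0.932, -0.002], [-0.932, 0.362, -0.0], [0.001, 0.001, -1.0]]
wrist_force: [-5.5, 1.8, 21.7]
gripper_width: 0.195
time_s: 14.7
tcp_pos: [0.6073, 0.2121, 0.1045]
ee_rot: [[-0.361, -0.933, -0.001], [-0.933, 0.361, -0.001], [0.001, 0.0, -1.0]]
wrist_force: [-6.9, 0.2, 17.3]
gripper_width: 0.196
time_s: 14.82
tcp_pos: [0.6072, 0.2122, 0.1046]
ee_rot: [[-0.36, -0.933, -0.0], [-0.933, 0.36, -0.001], [0.001, -0.0, -1.0]]
wrist_force: [-5.9, -0.0, 10.9]
gripper_width: 0.197
```

```bash
python3 -m inch '[{"jaw":100,"x":0,"y":0,"z":0,"ax":0,"ay":0,"az":0},{"jaw":100,"x":0,"y":0,"z":0,"ax":0,"ay":0,"az":0},{"jaw":100,"x":0,"y":0,"z":0,"ax":0,"ay":0,"az":0},{"jaw":100,"x":0,"y":0,"z":0,"ax":0,"ay":0,"az":0},{"jaw":100,"x":0,"y":0,"z":0.3,"ax":0,"ay":0,"az":0},{"jaw":100,"x":0,"y":0,"z":0.6,"ax":0,"ay":0,"az":0},{"jaw":100,"x":0,"y":0,"z":0.7,"ax":0,"ay":0,"az":0},{"jaw":100,"x":0,"y":0,"z":0.7,"ax":0,"ay":0,"az":0}]'; python3 -m inch '[{"jaw":100,"x":0,"y":-0.8,"z":0.2,"ax":0,"ay":0,"az":0},{"jaw":100,"x":0,"y":-0.9,"z":0,"ax":0,"ay":0,"az":0},{"jaw":100,"x":0,"y":-0.9,"z":0,"ax":0,"ay":0,"az":0},{"jaw":100,"x":0,"y":-0.9,"z":0,"ax":0,"ay":0,"az":0},{"jaw":100,"x":0,"y":-0.9,"z":0,"ax":0,"ay":0,"az":0},{"jaw":100,"x":0,"y":0,"z":0,"ax":0,"ay":0,"az":0}]'; python3 - <<'E'
from h import *
from station import capture
for k in("top","side"):
    im=capture(k)[...,::-1];cv2.imwrite(f"pics/{k}11.png",im)
a=cv2.imread("pics/top11.png");b=cv2.imread("pics/side11.png")
cv2.imwrite("pics/k.png",np.hstack([cv2.resize(a[120:200,170:270],None,fx=4,fy=5,interpolation=cv2.INTER_CUBIC),cv2.resize(b[200:300,160:260],None,fx=4,fy=4,interpolation=cv2.INTER_CUBIC)]))
X=np.array([.605,.211,0])
np.set_printoptions(precision=1)
for z in(.086,.136):print((proj("top",X+[0,0,z])+.5-[170,120])*[4,5],(proj("side",X+[0,0,z])+.5-[160,200])*4+[400,0])
E
python3 rect.py 11
```

```text
time_s: 15.82
tcp_pos: [0.6057, 0.2109, 0.2454]
ee_rot: [[-0.36, -0.933, -0.005], [-0.933, 0.36, -0.005], [0.007, 0.003, -1.0]]
wrist_force: [0.3, 0.1, 0.3]
gripper_width: 0.61
time_s: 16.58
tcp_pos: [0.608, -0.0595, 0.2728]
ee_rot: [[-0.356, -0.934, 0.017], [-0.934, 0.357, -0.0], [-0.006, -0.016, -1.0]]
wrist_force: [-0.1, -0.4, 0.3]
gripper_width: 0.603
[ 96.1 222.8] [615.8 370.3]
[ 81.2 198.8] [607.9 271.1]
```

View pics/k.png

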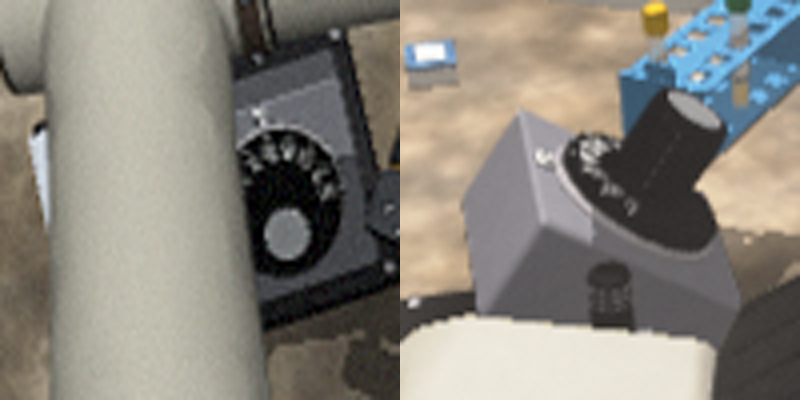

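View pics/top11.png

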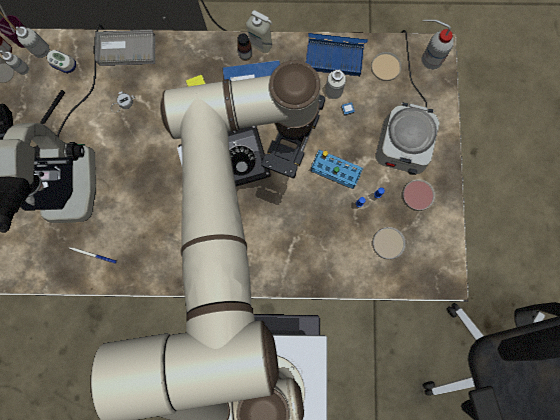

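```bash
python3 -m inch '[{"jaw":100,"x":-0.1,"y":-0.9,"z":0,"ax":0,"ay":0,"az":0},{"jaw":100,"x":-0.1,"y":-0.9,"z":0,"ax":0,"ay":0,"az":0},{"jaw":100,"x":-0.1,"y":-0.9,"z":0,"ax":0,"ay":0,"az":0},{"jaw":100,"x":0,"y":0,"z":0,"ax":0,"ay":0,"az":0}]'; python3 - <<'E'
from h import *
from station import capture
for k in("top","side"):
    im=capture(k)[...,::-1];cv2.imwrite(f"pics/{k}12.png",im)
a=cv2.imread("pics/top12.png")
cv2.imwrite("pics/k2.png",cv2.resize(a[115:205,170:280],None,fx=6.5,fy=6.5,interpolation=cv2.INTER_CUBIC))
X=np.array([.605,.211,0])
for z in(.082,.136):print((proj("top",X+[0,0,z])+.5-[170,115])*6.5)
E
```

```text
time_s: 17.18
tcp_pos: [0.5919, -0.2164, 0.2746]
ee_rot: [[-0.343, -0.939, 0.02], [-0.939, 0.343, 0.001], [-0.008, -0.019, -1.0]]
wrist_force: [-0.0, 0.7, -0.1]
gripper_width: 0.611
[157.99901506 324.47949965]
[131.87009045 290.97530665]
```

View pics/k2.png

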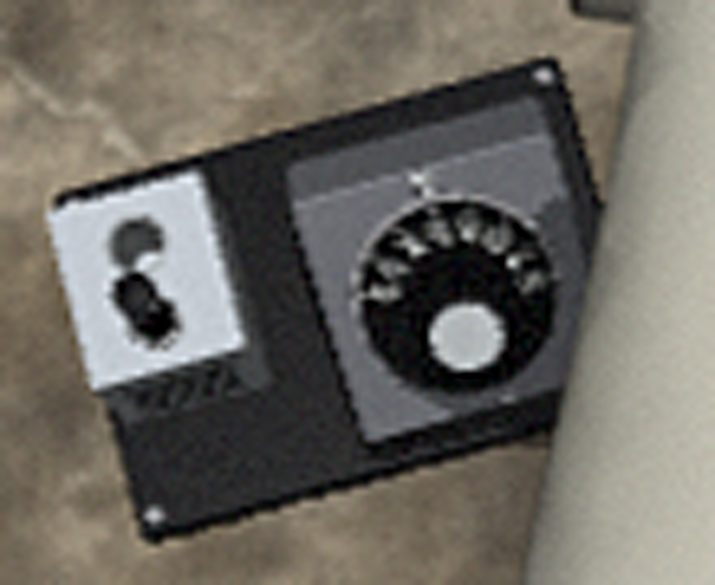

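The probe stands upright in the narrow well: its grip top is at (132,291), as predicted for a fully home probe. The fourth number, 40, is at the pointer (about (425,200)). Handing in.

```bash
python3 -c "
from station import *
print(sense()['joint_velocities'],finish_job())"
```

```text
the job is handed in; nothing more can be done
[ 1.34580434 -0.30867838 -0.52912521 -0.04921466  0.08360912  0.10815772] None
```

I turned the sleeve from 60 to 40 and let go of it. I then moved the black steel-stemmed probe from the rack into the narrow well, let go and backed the gripper clear. The job went in at about 17 s of the 59 s allowed.

**Last checks**
- **Dial:** in the final top view the fourth number of eight, 40, stands at the pointer. I could not read the digits themselves, so I counted their positions.
- **Probe:** the collar met the block at a tool height of 0.1046 m, against 0.1042 m predicted, with a contact force of about 22 N. After release, both cameras showed the top of the grip where a fully home, upright probe should have it.
- **Other objects:** the gripper stayed clear of the tubes, dish, marker and blue look-alikes. In the pictures I saw no sign that any had moved, but I did not measure their final positions.

**What disagreed**
- **Sleeve grip:** joint 5 reached its limit when I tried to line the tool up exactly with the sleeve. I gripped it with the tool tilted 20° in the pad plane instead, and about 6 mm further out than planned.
- **Probe position:** both cameras put the held probe's tip about 2.5 mm nearer the robot than the tool position implied. I corrected for that before inserting it.

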